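Tip the round macarons out of the twin-bay scoop

ROBOT

A 6-joint arm with a two-finger parallel gripper is mounted at the origin on the work surface. World frame = base frame: x ahead of the robot, y to its left, z up, the work surface at z = 0. Lengths are in m, angles in rad, forces in N, time in s.
With the tool pointing down it reaches from about 0.3 to 0.775 m from the base axis. Payload 14.6 kg.
Tool frame: the origin (TCP) lies between the finger pads; the fingertips stand 19 mm ahead of it and the grasp point (between the pads) is the TCP (ctrl.finger_overhang is the distance from the TCP to the fingertips, in m); z points along the fingers, y is the direction in which the jaws open and shut (so a half turn about z gives the same grasp; the last joint's range is limited). The gripper opens to 94 mm and grips with 3 to 60 N. Pads are 16 mm wide; open, the fingers measure 119 mm over their backs; the gripper's body (75 mm by 177 mm) begins 78 mm behind the grasp point.
Start: joints at [1.257, 0.3, 1.521, -0, 1.321, -0.067], TCP at [0.134, 0.533, 0.224] pointing down, gripper open.
Joint ranges: [-3.03, 3.03], [-0.79, 2.21], [0.23, 2.52], [-1.04, 4.18], [0, 3.07], [-2.55, 2.55]. Speed limits (rad/s): [2.22, 2.22, 2.57, 3.14, 3.14, 3.14].

INTERFACE

Orientations are given as [roll, pitch, yaw] about the fixed x, y, z axes, in that order (R = Rz(yaw) Ry(pitch) Rx(roll)).
In Python, from station import ctrl gives the robot as it stands.
- The arm moves only by the tool send_rows, never from a script. Its argument "series" is a list of rows, each a list of 7 numbers: the turn, a rotation vector about the tool's x, y, z in degrees, then the shift along the tool's x, y, z in m, then the gripper's target within -1 to 1 (fully open at 1, half-way at 0, shut at -1). A call has 1 to 8 rows; each row is the pose to reach, as a shift and turn from the pose commanded when the call began, along the tool's axes at that moment; what a row does not reach only later rows make up. A row lasts 1/10 s, in which the tool goes at most 50 mm and 8.59 degrees, less where a joint would pass 70% of its speed; a pose out of reach is approached as far as the arm can. A call with a gripper value outside its range is refused whole. The fingers move at their own pace and stop on an object; "force" is the grip in N (left out, the last holds). Time passes only in rows, so rows that repeat a pose let the fingers close. It gives the time, the measured TCP pose, the force and the opening at its end, in the units of the state.
- ctrl.get_obs(): the state, without advancing time (a new reading comes with each control period).
- ctrl.camera(name): name is "scene" or "top"; returns a dict with "pixels" (400x640x3 uint8, red, green, blue), "z_map" (400x640 float32, m along the optical axis (not along the pixel's ray), 0 where there is no reading), "fov_y" (degrees; the focal length in pixels is half the picture's height over the tangent of half this angle, whatever the lens; pixels are square), "cx", "cy" (the principal point, pixels), "R" (3x3) and "t" (3): a world point X has camera coordinates R X + t. Camera axes: x right, y down, z forward; pixel columns grow to the right and rows downward; lengths in m; the calibration is good to about 2 mm. A picture is of the moment at which its call begins.
- ctrl.hand_in(): hands the job in, once; it reports no verdict.
The state is a dict: "time_s": time; "qpos": joint angles; "joint_vel": joint speeds; "tau": joint torques, N m; "ee_pos": TCP position; "eef_rot": TCP orientation; "force": force on the tool from outside, world axes, zero at the start; "moment": the same for the moment, N m; "grip_width": finger opening in m.
Only numpy, scipy, OpenCV 4.12 (cv2) and the standard library are available. Lean on these libraries where they do the work, as an engineer would, in place of code of your own. Each camera call takes 0.05 s, during which the arm holds its last target.

TASK

Lift the white twin-bay scoop (its leaning tab is the grip) and tip the bay of round macarons into the shallow black tray from close above it, keeping the square macarons in their own bay. Then stand the scoop, with the squares still in it, gently upright in the middle of the bench scale's pan, squared up with the pan, and let go. Leave the bottle, the jar and the stack of trays where they are.

Things in the scene. Friction and masses are not known exactly. Their poses are not given: they have to be found in the camera images.
- scoop: white open scoop, two back-to-back bays, 134 (x) x 154 (y) mm, 0.23 to 0.4 kg, loose on the bench; origin: centre of its underside, z up. Divider along x at y = 0, 8 mm thick, 48 mm high. The +y bay holds the round macarons, the -y bay the squares. Floor 4 mm thick. Each bay is open at its y end (spout); walls at x = +-65 mm, 30 mm high, 4 mm thick
- scoop_grip (a point): point to grip: middle of the grip tab on the divider, (0, -12.7, 75.2) mm in the scoop's frame; axes as the scoop's. Tab: 60 mm along x, 12 mm thick, leaning 25 degrees from the scoop's z towards -y, over the square bay; it stands 50 mm up its slope from the divider's top (this point is 30 mm up), top edge 93 to 96 mm above the underside
- scoop_lip (a point): middle of the round bay's spout lip, (0, 77, 10) mm in the scoop's frame; axes as the scoop's. The floor is flat to 48 mm from the divider, then ramps up 12 degrees to the lip (same at -y). Macarons slide over a lip once the scoop leans that way 38 to 48 degrees, by friction; 60 to 70 empties the bay while the divider holds back the other bay's
- tray: fixed shallow black open tray, 190 (x) x 160 (y) x 35 mm high, walls and floor 4 mm; origin: centre of its underside, z up
- scale: fixed bench scale: flat pan 150 (x) x 170 (y) mm with its top 40 mm above the bench; at its +x side, centred on y = 0, 95 mm from the middle, a pillar with a display head (85 mm wide in y, 22 mm thick) up to 170 mm above the bench. Origin: centre of its underside
- pan (a point): centre of the top of the scale's pan, 40 mm above the bench; axes as the scale's
- crate: fixed deep blue crate full of stock macarons, 210 x 156 x 110 mm high, not part of the work, in the way; origin: centre of its underside
- round0: round macaron, 36 mm diameter, 18 mm thick, 15 g, lying in the +y bay; origin: centre of its underside
- round1: round macaron, 36 mm diameter, 18 mm thick, 15 g, lying in the +y bay; origin: centre of its underside
- round2: round macaron, 36 mm diameter, 18 mm thick, 15 g, lying in the +y bay; origin: centre of its underside
- square0: square macaron, 31 x 31 x 18 mm, 15 g, lying in the -y bay; origin: centre of its underside
- square1: square macaron, 31 x 31 x 18 mm, 15 g, lying in the -y bay; origin: centre of its underside
- square2: square macaron, 31 x 31 x 18 mm, 15 g, lying in the -y bay; origin: centre of its underside
- bottle: white bottle, 64 mm diameter, 190 mm high, loose bystander; origin: centre of its underside
- jar: metal jar, 68 mm diameter, 100 mm high, loose bystander; origin: centre of its underside
- stack: loose stack of black trays, 90 (x) x 120 (y) x 58 mm high, bystander; origin: centre of its underside

How it is judged:
On the way, in this order (a step that is already met when the one before it is completed fails the run):
1. the scoop is being tipped (over 20 degrees) above the tray with the squares in their bay (angle between scoop's own z axis and vertical above 0.35 rad and horizontal distance between scoop and tray below 0.2 m and x of square0 in the frame of scoop between -0.07 and 0.07 m and y of square0 in the frame of scoop between -0.085 and 0.004 m and z of square0 in the frame of scoop between -0.005 and 0.055 m and x of square1 in the frame of scoop between -0.07 and 0.07 m and y of square1 in the frame of scoop between -0.085 and 0.004 m and z of square1 in the frame of scoop between -0.005 and 0.055 m and x of square2 in the frame of scoop between -0.07 and 0.07 m and y of square2 in the frame of scoop between -0.085 and 0.004 m and z of square2 in the frame of scoop between -0.005 and 0.055 m), for 0.05 s.
2. all three rounds are in the tray and the squares still in their bay (x of round0 in the frame of tray between -0.095 and 0.095 m and y of round0 in the frame of tray between -0.08 and 0.08 m and z of round0 in the frame of tray between 0 and 0.05 m and x of round1 in the frame of tray between -0.095 and 0.095 m and y of round1 in the frame of tray between -0.08 and 0.08 m and z of round1 in the frame of tray between 0 and 0.05 m and x of round2 in the frame of tray between -0.095 and 0.095 m and y of round2 in the frame of tray between -0.08 and 0.08 m and z of round2 in the frame of tray between 0 and 0.05 m and x of square0 in the frame of scoop between -0.07 and 0.07 m and y of square0 in the frame of scoop between -0.085 and 0.004 m and z of square0 in the frame of scoop between -0.005 and 0.055 m and x of square1 in the frame of scoop between -0.07 and 0.07 m and y of square1 in the frame of scoop between -0.085 and 0.004 m and z of square1 in the frame of scoop between -0.005 and 0.055 m and x of square2 in the frame of scoop between -0.07 and 0.07 m and y of square2 in the frame of scoop between -0.085 and 0.004 m and z of square2 in the frame of scoop between -0.005 and 0.055 m), for 0.2 s.
At the end, for the whole second after the job is handed in: all three round macarons lie in the black tray and all three squares in their bay of the scoop; the scoop stands upright (within 4.5 degrees) on the scale's pan, its middle within 25 mm of the pan's middle and its sides within 15 degrees of the pan's, everything at rest (all of step 2 and horizontal distance between scoop and pan below 0.025 m and angle between scoop's own z axis and vertical below 0.08 rad and z of scoop in the frame of pan between -0.005 and 0.006 m and angle between the x axis of scoop and the x axis of scale, either way round below 0.26 rad and linear speed of scoop below 0.02 m/s and linear speed of each of round0, round1, round2, square0, square1, square2 below 0.03 m/s); the robot touches nothing.
It fails at once if a square macaron left its bay (not ((x of square0 in the frame of scoop between -0.07 and 0.07 m and y of square0 in the frame of scoop between -0.085 and 0.004 m and z of square0 in the frame of scoop between -0.005 and 0.055 m and x of square1 in the frame of scoop between -0.07 and 0.07 m and y of square1 in the frame of scoop between -0.085 and 0.004 m and z of square1 in the frame of scoop between -0.005 and 0.055 m and x of square2 in the frame of scoop between -0.07 and 0.07 m and y of square2 in the frame of scoop between -0.085 and 0.004 m and z of square2 in the frame of scoop between -0.005 and 0.055 m))).
It fails at once if a round macaron fell from high up (faster than 1.6 m/s) (linear speed of any of round0, round1, round2 above 1.6 m/s).
It fails at once if the scoop was dropped or banged down onto the scale (faster than 0.3 m/s within 15 mm of the pan) (horizontal distance between scoop and pan below 0.06 m and z of scoop in the frame of pan below 0.015 m and linear speed of scoop above 0.3 m/s).
It fails at once if a bystander was moved by over 20 mm (distance of any of bottle, jar, stack from where it was at the start of the episode above 0.02 m).
It also fails if it takes over 64 s, if anything falls off the work surface, if the arm or the gripper's body presses on something with over 40 N, if the wrist force passes 120 N, or if a joint passes its speed limit or range.

## Working session

There is one attempt and no reset: what is moved stays moved. The work goes in short steps, Python scripts to look and compute and a tool call to move; the robot and the scene stay as the last step left them, time stands still between calls to the robot, and variables do not carry over. Pictures are saved under pics/ and viewed, and the job is handed in when it is done.

Besides the shell and the picture viewer there is one more tool, called after ">>>" by a JSON object that holds its "fn" and its "kwargs", one argument or row to a line. send_rows: Moves the arm, as the interface text tells. Its arguments: {"type":"object","properties":{"series":{"type":"array"},"force":{"type":"number"}},"required":["series"]}

```bash
ls; mkdir -p pics; python3 - <<'E'
from station import ctrl
import cv2,numpy as np
o=ctrl.get_obs();print({k:np.round(v,3).tolist() for k,v in o.items()})
for n in("scene","top"):
    c=ctrl.camera(n);cv2.imwrite(f"pics/{n}0.png",c["pixels"][:,:,::-1]);np.savez(f"{n}0.npz",**c)
    print(n,c["fov_y"],c["cx"],c["cy"],np.round(c["R"],3).tolist(),c["t"], (c["z_map"]>0).mean(), [k for k in c])
E
```

```text
pics
{'time_s': 0.0, 'qpos': [1.257, 0.3, 1.522, -0.0, 1.321, -0.067], 'joint_vel': [-0.0, -0.0, -0.003, 0.001, -0.001, 0.001], 'tau': [-0.001, -53.181, -35.273, 0.071, 0.024, -0.0], 'ee_pos': [0.134, 0.533, 0.224], 'eef_rot': [-3.14, -0.0, 2.895], 'force': [-0.327, -0.181, -0.768], 'moment': [-0.032, 0.008, 0.071], 'grip_width': 0.094}
scene 51.95890215276949 316.0393969740876 195.96315828509708 [[-0.791, 0.612, -0.005], [0.416, 0.531, -0.739], [-0.45, -0.586, -0.674]] [ 0.46950933 -0.19940377  1.433744  ] 0.9960546875 ['pixels', 'z_map', 'fov_y', 'cx', 'cy', 'R', 't']
top 43.38508429944679 316.46931440215565 200.27667580205093 [[-0.026, -1.0, 0.013], [-0.98, 0.023, -0.197], [0.197, -0.018, -0.98]] [0.02630287 0.58784433 1.60353151] 0.99610546875 ['pixels', 'z_map', 'fov_y', 'cx', 'cy', 'R', 't']
```

View pics/scene0.png

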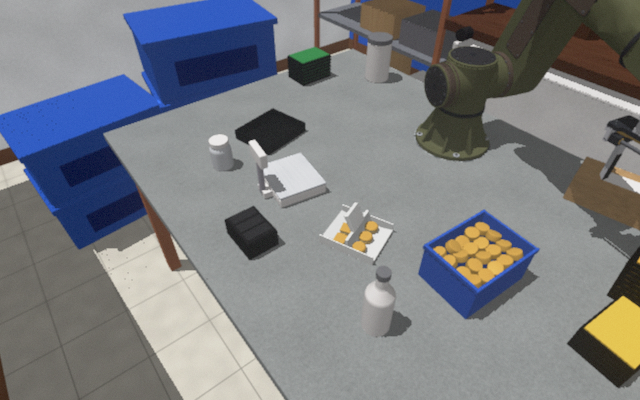

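View pics/top0.png

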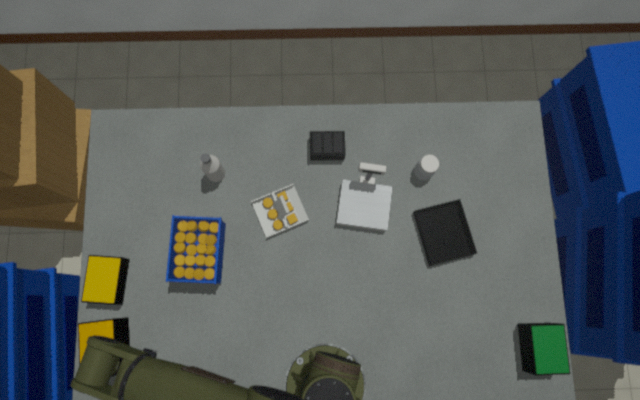

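The two pictures show the scoop near top px (280,211), the tray at (445,232), the scale at (364,205) with its pillar to the far side, the crate at (195,250), the bottle at (211,168), the jar at (426,168) and the stack at (327,145). Next I zoom in and measure.

```bash
cat > h.py <<'E'
import numpy as np,cv2
def ld(n):
    d=dict(np.load(n));return d
def cloud(c):
    f=200/np.tan(np.radians(float(c["fov_y"]))/2);z=c["z_map"].astype(float)
    v,u=np.mgrid[0:400,0:640]
    P=np.stack([(u-c["cx"])/f*z,(v-c["cy"])/f*z,z],-1)
    return (P-c["t"])@c["R"]
def proj(c,X):
    f=200/np.tan(np.radians(float(c["fov_y"]))/2);p=np.asarray(X)@c["R"].T+c["t"]
    return p[...,:2]/p[...,2:]*f+[float(c["cx"]),float(c["cy"])]
def rect(P):
    r=cv2.minAreaRect((P[:,:2]*1000).astype(np.float32));return np.round(r[0],1),np.round(r[1],1),round(r[2],1)
E
python3 - <<'E'
from h import *
for n,(u0,u1,v0,v1) in(("top",(240,400,150,250)),("scene",(305,465,190,290))):
    c=ld(n+"0.npz");cv2.imwrite(f"pics/{n}z.png",cv2.resize(c["pixels"][v0:v1,u0:u1,::-1],(800,500),interpolation=cv2.INTER_CUBIC))
c=ld("top0.npz");C=cloud(c);H=C[...,2];px=c["pixels"].astype(int)
s=px.max(2)-px.min(2);b=px.mean(2)
print("bench z",np.median(H[300:330,400:440]))
def reg(name,u0,u1,v0,v1,m):
    M=np.zeros(H.shape,bool);M[v0:v1,u0:u1]=m[v0:v1,u0:u1]
    n,l,st,_=cv2.connectedComponentsWithStats(M.astype(np.uint8));k=1+st[1:,4].argmax();M=l==k
    P=C[M];print(name,rect(P),len(P),"z",np.round(np.percentile(P[:,2],[5,50,95,99]),3))
reg("scoop",240,312,175,245,(H>.004))
reg("tab",240,312,175,245,(H>.06))
reg("pan",330,400,175,235,(abs(H-.04)<.008))
reg("head",330,400,150,200,(H>.10))
reg("tray",405,485,190,275,(b<60))
reg("trayrim",405,485,190,275,(H>.02))
reg("crate",155,235,205,295,(H>.09))
reg("bottle",190,235,140,190,(H>.03))
reg("jar",405,445,145,195,(H>.08))
reg("stack",300,350,120,165,(H>.04))
E
```

```text
bench z -9.056680353552586e-05
scoop (array([457.1,  93.4]), array([402.6, 170.7]), 21.6) 1570 z [0.005 0.018 0.089 0.098]
tab (array([431.7,  80.6]), array([348.5,  30.2]), 18.0) 158 z [0.063 0.088 0.098 0.102]
pan (array([ 574.6, -148.7]), array([170.4, 152. ]), 80.5) 2157 z [0.034 0.039 0.046 0.047]
head (array([ 666.9, -164. ]), array([84.5, 26. ]), 80.5) 273 z [0.13  0.167 0.174 0.177]
tray (array([ 425.2, -214.3]), array([191.9, 576. ]), 14.3) 2834 z [-0.003  0.005  0.033  0.04 ]
trayrim (array([ 426. , -214.9]), array([192.5, 577.7]), 14.3) 399 z [0.021 0.032 0.04  0.044]
crate (array([408.7, 256. ]), array([472.2, 220.5]), 80.6) 1364 z [0.091 0.099 0.114 0.118]
bottle (array([483.8, 217.4]), array([564.1,  63. ]), 32.0) 460 z [0.045 0.126 0.192 0.197]
jar (array([ 499. , -160.4]), array([ 57.8, 620.6]), 44.4) 279 z [0.089 0.099 0.106 0.109]
stack (array([546.3, -25.3]), array([118.8, 573.1]), 88.6) 917 z [0.048 0.057 0.065 0.067]
```

View pics/topz.png

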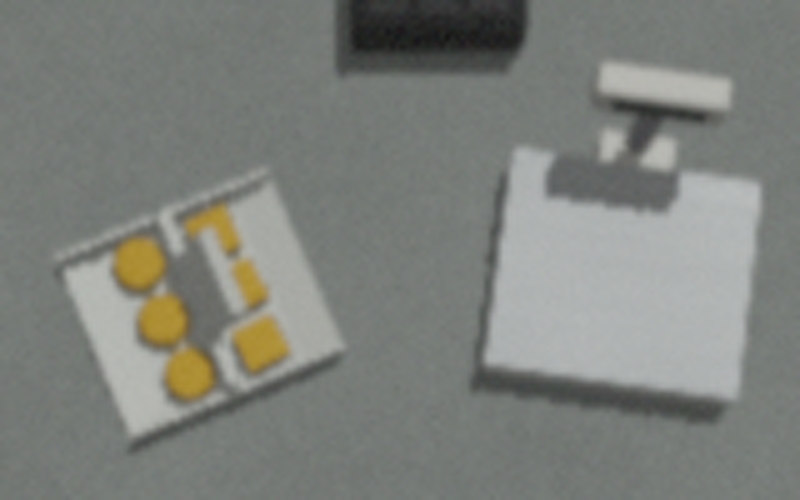

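View pics/scenez.png

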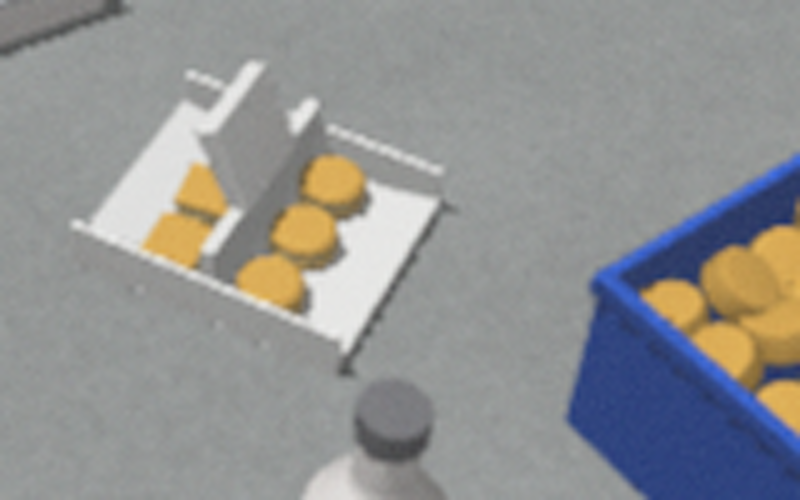

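```bash
python3 - <<'E'
from h import *
for n in("top","scene"):
    c=ld(n+"0.npz");C=cloud(c);H=C[...,2].copy();px=c["pixels"].astype(int);ok=c["z_map"]>0
    H[~ok]=-9
    b=px.mean(2);s=px.max(2)-px.min(2)
    def reg(name,x,y,r,m,big=True):
        M=m&ok&(np.hypot(C[...,0]-x,C[...,1]-y)<r)
        k,l,st,_=cv2.connectedComponentsWithStats(M.astype(np.uint8));i=1+st[1:,4].argmax();P=C[l==i]
        print(n,name,rect(P),len(P),"z",np.round(np.percentile(P[:,2],[5,50,95]),3))
    pass
    print(n)
    reg("scoop",.565,.10,.12,H>.004); reg("tab",.565,.1,.12,H>.06);reg("tabtop",.565,.1,.12,H>.088)
    reg("scoop wall/white",.565,.1,.12,(H>.003)&(H<.05))
    reg("pan",.575,-.149,.13,abs(H-.04)<.008);reg("head",.667,-.164,.1,H>.12)
    reg("tray",.5,-.37,.16,H>.02);reg("traydark",.5,-.37,.16,(b<60)&(s<40)&(abs(H)<.05));reg("crate",.44,.31,.2,H>.09)
    reg("bottle",.65,.28,.07,H>.03);reg("jar",.69,-.32,.07,H>.03);reg("stack",.76,-.03,.12,H>.03)
    O=(px[...,0]-px[...,2]>70)&(px[...,0]>120)&(H>.005)&(H<.05)&(np.hypot(C[...,0]-.565,C[...,1]-.1)<.12)
    k,l,st,ce=cv2.connectedComponentsWithStats(O.astype(np.uint8))
    for i in range(1,k):
        if st[i,4]>8:print("mac",np.round(C[l==i].mean(0),3),st[i,4],np.round(ce[i]))
E
```

```text
top
top scoop (array([570.2, 134. ]), array([167.4, 167.7]), 18.8) 1520 z [0.005 0.018 0.088]
top tab (array([568. , 125.4]), array([60.9, 29. ]), 21.4) 157 z [0.063 0.088 0.098]
top tabtop (array([570.4, 120.2]), array([60.1, 17.2]), 22.0) 74 z [0.089 0.093 0.098]
top scoop wall/white (array([564.4, 133.8]), array([166.6, 174.3]), 24.8) 1418 z [0.004 0.013 0.031]
top pan (array([ 574.6, -148.7]), array([170.4, 152. ]), 80.5) 2157 z [0.034 0.039 0.046]
top head (array([ 666.9, -164. ]), array([84.5, 26. ]), 80.5) 266 z [0.136 0.167 0.174]
top tray (array([ 477.2, -414.3]), array([189.9, 162.8]), 12.9) 360 z [0.021 0.032 0.04 ]
top traydark (array([ 475.4, -414.1]), array([190.2, 162.1]), 12.5) 2800 z [-0.003  0.004  0.033]
top crate (array([433.1, 402.1]), array([158.3, 207.4]), 85.9) 1354 z [0.091 0.099 0.114]
top bottle (array([687. , 332.3]), array([10.6, 38.9]), 54.0) 118 z [0.038 0.093 0.131]
top jar (array([ 692.4, -358.3]), array([62., 63.]), 83.6) 407 z [0.043 0.096 0.105]
top stack (array([785.7, -31.1]), array([118.8,  94. ]), 88.7) 945 z [0.045 0.057 0.065]
mac [0.617 0.12
[... 520 characters left out ...]
ray([554.2, 131.6]), array([163.5, 165.6]), 21.7) 2136 z [0.004 0.016 0.036]
scene pan (array([ 573.9, -147.3]), array([173.9, 151.7]), 80.3) 1817 z [0.037 0.04  0.043]
scene head (array([ 669.9, -161.7]), array([87.8, 23.1]), 81.0) 333 z [0.131 0.162 0.171]
scene tray (array([ 473.9, -402.1]), array([195.8, 144.3]), 13.0) 330 z [0.021 0.03  0.037]
scene traydark (array([ 476.9, -411.3]), array([194.6, 167.6]), 13.1) 1709 z [0.002 0.008 0.034]
scene crate (array([433.6, 403.7]), array([157.1, 211.4]), 86.1) 3372 z [0.091 0.097 0.111]Traceback (most recent call last):
  File "<stdin>", line 16, in <module>
  File "<stdin>", line 8, in reg
ValueError: attempt to get argmax of an empty sequence
```

```bash
python3 - <<'E'
from h import *
yaw=np.radians(22.5)
for n in("top","scene"):
    c=ld(n+"0.npz");C=cloud(c);ok=c["z_map"]>0
    D=C-[.5635,.1385,0]
    X=D[...,0]*np.cos(yaw)+D[...,1]*np.sin(yaw);Y=-D[...,0]*np.sin(yaw)+D[...,1]*np.cos(yaw);Z=C[...,2]
    for s in(1,-1):
        M=ok&(abs(s*X-65)<1e9)&(abs(s*X-.065)<.012)&(abs(Y)<.075)&(Z>.024)&(Z<.036)
        p=np.polyfit(Y[M],X[M],1);print(n,s,M.sum(),"x at 0",p[1].round(4),"slope deg",np.degrees(np.arctan(-p[0])).round(2),"Yrange",np.percentile(Y[M],[0,100]).round(4))
    M=ok&(abs(X)<.035)&(abs(Y)<.05)&(Z>.07)
    A=np.c_[X[M],Z[M],np.ones(M.sum())];q=np.linalg.lstsq(A,Y[M],rcond=None)[0]
    print("tab plane",M.sum(),np.degrees(np.arctan(-q[0])).round(2),q.round(4),"x",np.percentile(X[M],[0,1,99,100]).round(4),"y@z75",(q[1]*.0752+q[2]).round(4))
    M=ok&(abs(X)<.035)&(abs(Y)<.05)&(Z>.09)
    print("top edge y",Y[M].mean(),"x",X[M].mean())
    M=ok&(abs(X)<.06)&(abs(Y)<.09)&(Z>.003)&(Z<.012)
    print("lips Y",np.percentile(Y[M],[1,99]).round(4))
    # divider top outside tab
    M=ok&(abs(X)<.062)&(abs(X)>.036)&(abs(Y)<.02)&(abs(Z-.048)<.005)
    p=np.polyfit(X[M],Y[M],1);print("div",M.sum(),p[1].round(4),np.degrees(np.arctan(p[0])).round(2))
E
```

```text
top 1 55 x at 0 0.0638 slope deg -0.7 Yrange [-0.0722  0.0726]
top -1 64 x at 0 -0.0652 slope deg -0.7 Yrange [-0.0744  0.0739]
tab plane 129 1.45 [-0.0253 -0.6096  0.0363] x [-0.0307 -0.0305  0.0276  0.0294] y@z75 -0.0096
top edge y -0.020783335083461887 x -0.0009634327148690848
lips Y [-0.0877  0.0864]
div 32 -0.0024 -0.62
scene 1 157 x at 0 0.0652 slope deg -1.01 Yrange [-0.074   0.0746]
scene -1 91 x at 0 -0.0639 slope deg -0.7 Yrange [-0.0737  0.0749]
tab plane 222 2.73 [-0.0477 -0.5725  0.0346] x [-0.0306 -0.0287  0.0313  0.0315] y@z75 -0.0084
top edge y -0.019306536142106052 x 0.0017538535050281964
lips Y [-0.0779  0.0774]
div 53 -0.0001 -0.53
```

```bash
cat >> h.py <<'E'
from scipy.spatial.transform import Rotation as R, Slerp
SC=dict(p=np.array([.564,.1378,0]),yaw=21.8)
GP=np.array([0,-.0127,.0752])
def tool(origin,yaw,tilt=0,back=0):
    """TCP pose for scoop origin/yaw(deg)/tilt towards +y(deg), gripped at GP"""
    Rs=R.from_euler('z',yaw,degrees=True)*R.from_euler('x',-tilt,degrees=True)
    Rt=Rs*R.from_euler('x',205,degrees=True)
    return np.asarray(origin)+Rs.apply(GP)-back*Rt.apply([0,0,1]),Rt
def cur():
    from station import ctrl
    o=ctrl.get_obs();return np.array(o["ee_pos"]),R.from_euler('xyz',o["eef_rot"]),o
def show(p1,R1,n=8,p0=None,R0=None,ramp=False):
    if p0 is None:p0,R0,_=cur()
    sl=Slerp([0,1],R.concatenate([R0,R1]))
    for i in range(1,n+1):
        s=i/n
        if ramp:s=s*s*(3-2*s)
        p=p0+s*(p1-p0);Rr=sl(s)
        print(np.round((R0.inv()*Rr).as_rotvec(degrees=True),1).tolist(),np.round(R0.inv().apply(p-p0),4).tolist())
E
python3 - <<'E'
from h import *
p0,R0,o=cur()
p1,R1=tool(SC["p"],SC["yaw"],back=.11)
print(p1, tool(SC["p"],SC["yaw"])[0])
pm=(p0+p1)/2
print("tot",(R0.inv()*R1).magnitude()*57.3)
w=p1+[0,0,.1]
show(w,R1,24)
E
```

```text
[0.58598052 0.08284477 0.17489386] [0.56871637 0.12600823 0.0752    ]
tot 144.9447729471749
[0.4, 1.3, 5.9] [-0.0228, -0.0136, -0.0021]
[0.8, 2.6, 11.8] [-0.0457, -0.0272, -0.0042]
[1.3, 3.9, 17.6] [-0.0685, -0.0408, -0.0063]
[1.7, 5.2, 23.5] [-0.0913, -0.0544, -0.0084]
[2.1, 6.5, 29.4] [-0.1142, -0.068, -0.0106]
[2.5, 7.8, 35.3] [-0.137, -0.0816, -0.0127]
[3.0, 9.1, 41.2] [-0.1598, -0.0952, -0.0148]
[3.4, 10.5, 47.0] [-0.1827, -0.1088, -0.0169]
[3.8, 11.8, 52.9] [-0.2055, -0.1224, -0.019]
[4.2, 13.1, 58.8] [-0.2283, -0.136, -0.0211]
[4.6, 14.4, 64.7] [-0.2512, -0.1496, -0.0232]
[5.1, 15.7, 70.6] [-0.274, -0.1632, -0.0253]
[5.5, 17.0, 76.4] [-0.2968, -0.1768, -0.0274]
[5.9, 18.3, 82.3] [-0.3197, -0.1904, -0.0295]
[6.3, 19.6, 88.2] [-0.3425, -0.204, -0.0317]
[6.7, 20.9, 94.1] [-0.3653, -0.2176, -0.0338]
[7.2, 22.2, 100.0] [-0.3882, -0.2312, -0.0359]
[7.6, 23.5, 105.9] [-0.411, -0.2448, -0.038]
[8.0, 24.8, 111.7] [-0.4338, -0.2584, -0.0401]
[8.4, 26.1, 117.6] [-0.4567, -0.272, -0.0422]
[8.9, 27.4, 123.5] [-0.4795, -0.2856, -0.0443]
[9.3, 28.8, 129.4] [-0.5023, -0.2992, -0.0464]
[9.7, 30.1, 135.3] [-0.5252, -0.3128, -0.0485]
[10.1, 31.4, 141.1] [-0.548, -0.3263, -0.0507]
```

>>> {"fn": "send_rows", "kwargs": {
  "series": [
    [0.4,1.3,6,-0.023,-0.014,-0.006,0.1],
    [0.8,2.6,12,-0.046,-0.027,-0.012,0.1],
    [1.3,3.9,18,-0.069,-0.041,-0.018,0.1],
    [1.7,5.2,24,-0.091,-0.054,-0.024,0.1],
    [2.1,6.5,29,-0.114,-0.068,-0.03,0.1],
    [2.5,7.8,35,-0.137,-0.082,-0.036,0.1],
    [3,9,41,-0.16,-0.095,-0.042,0.1],
    [3.4,10.5,47,-0.183,-0.109,-0.05,0.1]
  ],
  "force": 50
}}

```text
time_s: 0.9
ee_pos: [0.2857, 0.382, 0.2743]
eef_rot: [-3.015, -0.14, 2.059]
force: [-0.2, 0.0, 0.4]
grip_width: 0.0517
```

```bash
python3 - <<'E'
from h import *
p0,R0,o=cur();print(p0,o["qpos"],o["grip_width"],o["time_s"])
p1,R1=tool(SC["p"],SC["yaw"],back=.11)
show(p1+[0,0,.08],R1,16)
E
```

```text
[0.28569839 0.38203232 0.2743215 ] [0.76283755 0.13850271 1.61110588 0.16903046 1.47868881 0.24297004] 0.051736742011207607 0.9
[0.4, 1.3, 5.9] [-0.0252, 0.0075, -0.0033]
[0.8, 2.6, 11.7] [-0.0505, 0.0149, -0.0066]
[1.2, 3.9, 17.6] [-0.0757, 0.0224, -0.0099]
[1.7, 5.2, 23.5] [-0.101, 0.0298, -0.0132]
[2.1, 6.5, 29.3] [-0.1262, 0.0373, -0.0165]
[2.5, 7.8, 35.2] [-0.1514, 0.0447, -0.0198]
[2.9, 9.1, 41.1] [-0.1767, 0.0522, -0.0231]
[3.3, 10.4, 46.9] [-0.2019, 0.0596, -0.0264]
[3.7, 11.7, 52.8] [-0.2271, 0.0671, -0.0297]
[4.1, 13.0, 58.7] [-0.2524, 0.0745, -0.033]
[4.6, 14.3, 64.5] [-0.2776, 0.082, -0.0363]
[5.0, 15.6, 70.4] [-0.3029, 0.0894, -0.0396]
[5.4, 17.0, 76.3] [-0.3281, 0.0969, -0.0429]
[5.8, 18.3, 82.2] [-0.3533, 0.1043, -0.0462]
[6.2, 19.6, 88.0] [-0.3786, 0.1118, -0.0495]
[6.6, 20.9, 93.9] [-0.4038, 0.1192, -0.0528]
```

>>> {"fn": "send_rows", "kwargs": {
  "series": [
    [0.4,1.3,6,-0.025,0.0075,-0.003,0.1],
    [0.8,2.6,12,-0.05,0.015,-0.007,0.1],
    [1.2,3.9,18,-0.076,0.022,-0.01,0.1],
    [1.7,5.2,24,-0.101,0.03,-0.013,0.1],
    [2.1,6.5,29,-0.126,0.037,-0.016,0.1],
    [2.5,7.8,35,-0.151,0.045,-0.02,0.1],
    [2.9,9.1,41,-0.177,0.052,-0.023,0.1],
    [3.3,10.4,47,-0.202,0.06,-0.026,0.1]
  ]
}}

```text
time_s: 1.7
ee_pos: [0.4369, 0.2331, 0.2641]
eef_rot: [-2.828, -0.139, 1.21]
force: [-0.6, 0.1, -0.5]
grip_width: 0.0516
```

```bash
python3 - <<'E'
from h import *
p0,R0,o=cur();print(p0,o["qpos"],o["grip_width"],o["time_s"])
p1,R1=tool(SC["p"],SC["yaw"],back=.11)
show(p1+[0,0,.03],R1,8)
E
```

```text
[0.43689642 0.23311678 0.26412295] [0.26831029 0.23073089 1.54923341 0.29176626 1.54306891 0.57250818] 0.05156936193726537 1.7
[0.4, 1.3, 5.9] [-0.0119, 0.0247, -0.0019]
[0.8, 2.6, 11.7] [-0.0238, 0.0494, -0.0038]
[1.3, 3.9, 17.6] [-0.0357, 0.0741, -0.0056]
[1.7, 5.2, 23.4] [-0.0476, 0.0988, -0.0075]
[2.1, 6.5, 29.3] [-0.0595, 0.1234, -0.0094]
[2.5, 7.8, 35.2] [-0.0715, 0.1481, -0.0113]
[2.9, 9.1, 41.0] [-0.0834, 0.1728, -0.0132]
[3.3, 10.4, 46.9] [-0.0953, 0.1975, -0.0151]
```

>>> {"fn": "send_rows", "kwargs": {
  "series": [
    [0.4,1.3,6,-0.012,0.025,-0.002,0.1],
    [0.8,2.6,12,-0.024,0.049,-0.004,0.1],
    [1.3,3.9,18,-0.036,0.074,-0.006,0.1],
    [1.7,5.2,23,-0.048,0.099,-0.008,0.1],
    [2.1,6.5,29,-0.06,0.123,-0.009,0.1],
    [2.5,7.8,35,-0.072,0.148,-0.011,0.1],
    [2.9,9.1,41,-0.083,0.173,-0.013,0.1],
    [3.3,10.4,46.9,-0.095,0.198,-0.015,0.1]
  ]
}}

```text
time_s: 2.5
ee_pos: [0.5873, 0.0838, 0.2045]
eef_rot: [-2.706, -0.0, 0.38]
force: [0.1, 0.6, 1.0]
grip_width: 0.0515
```

```bash
python3 - <<'E'
from h import *
import cv2
from station import ctrl
for n in("scene","top"):
    c=ctrl.camera(n);np.savez(n+"1.npz",**c);cv2.imwrite(f"pics/{n}1.png",c["pixels"][:,:,::-1])
p0,R0,o=cur();print(p0,o["qpos"],o["grip_width"],o["time_s"])
p1,R1=tool(SC["p"],SC["yaw"])
show(p1,R1,8)
E
```

```text
[0.58743636 0.08240272 0.20330247] [-0.08427088  0.50829774  1.33633557  0.38772846  1.50854419  1.04183016] 0.05185044793902599 2.6
[0.0, 0.0, -0.0] [-0.0001, 0.0014, 0.017]
[0.0, 0.0, -0.0] [-0.0003, 0.0028, 0.034]
[0.0, 0.0, -0.0] [-0.0004, 0.0042, 0.0511]
[0.0, 0.0, -0.1] [-0.0005, 0.0056, 0.0681]
[0.0, 0.0, -0.1] [-0.0007, 0.007, 0.0851]
[0.0, 0.0, -0.1] [-0.0008, 0.0083, 0.1021]
[0.0, 0.0, -0.1] [-0.0009, 0.0097, 0.1191]
[0.0, 0.0, -0.1] [-0.0011, 0.0111, 0.1362]
```

View pics/scene1.png

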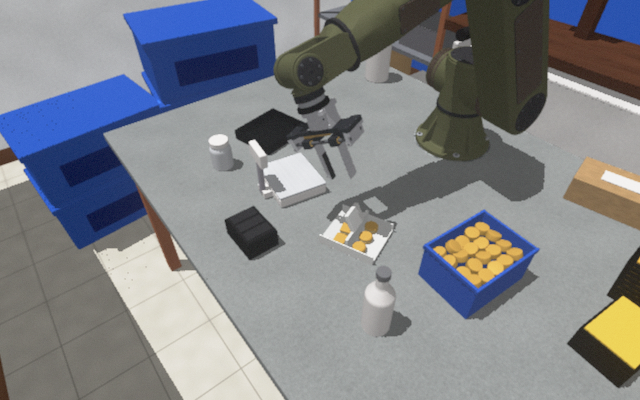

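The scene view shows the tilted gripper (fingers near px (335,160)) lined up behind the tab (px (352,215)). Next I advance along the tab's slope.

>>> {"fn": "send_rows", "kwargs": {
  "series": [
    [0,0,0,0,0.004,0.02,0.1],
    [0,0,0,0,0.008,0.04,0.1],
    [0,0,0,-0.001,0.011,0.06,0.1],
    [0,0,0,-0.001,0.011,0.075,0.1],
    [0,0,-0.1,-0.001,0.011,0.09,0.1],
    [0,0,-0.1,-0.001,0.011,0.105,0.1],
    [0,0,-0.1,-0.001,0.011,0.12,0.1],
    [0,0,-0.1,-0.001,0.011,0.136,0.1]
  ]
}}

```text
time_s: 3.4
ee_pos: [0.5681, 0.1287, 0.0765]
eef_rot: [-2.707, -0.003, 0.386]
force: [0.3, 0.1, 1.1]
grip_width: 0.0519
```

```bash
python3 - <<'E'
from h import *
import cv2
from station import ctrl
for n in("scene","top"):
    c=ctrl.camera(n);np.savez(n+"2.npz",**c)
    a,b=(c["pixels"][100:280,260:500],c["pixels"][130:270,220:420])[n=="top"],0
    cv2.imwrite(f"pics/{n}2.png",cv2.resize(a[:,:,::-1],None,fx=3,fy=3,interpolation=cv2.INTER_CUBIC))
p0,R0,o=cur();print(p0,o["force"],o["grip_width"],o["time_s"])
p1,R1=tool(SC["p"],SC["yaw"])
show(p1,R1,1)
E
```

```text
[0.56696869 0.12902013 0.07530531] [-0.34357812  0.00226075  0.08990663] 0.05181635637100059 3.5
[-0.0, 0.2, 0.3] [0.0005, 0.0032, -0.0014]
```

View pics/scene2.png

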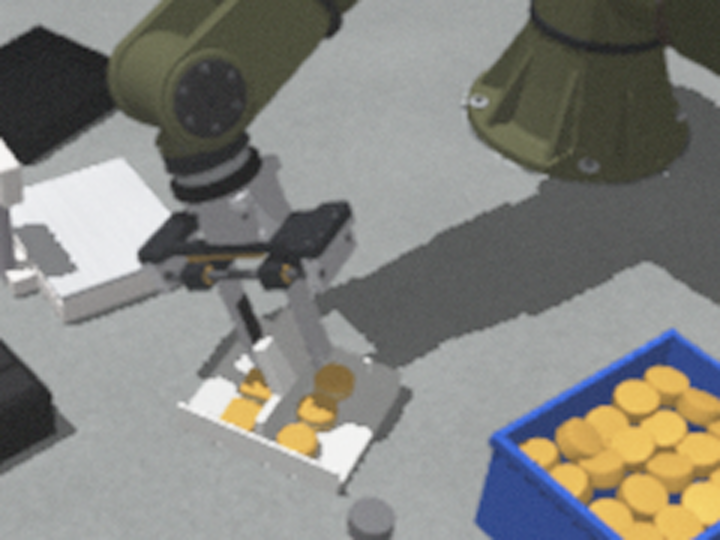

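View pics/top2.png

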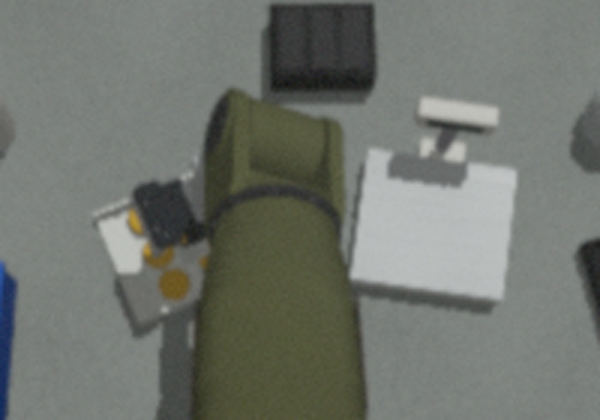

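The fingers straddle the tab in the scene crop (tab at px (275,370)). I'll shift 3 mm and close.

>>> {"fn": "send_rows", "kwargs": {
  "series": [
    [0,0.2,0.3,0,0.003,-0.001,0],
    [0,0.2,0.3,0,0.003,-0.001,-0.4],
    [0,0.2,0.3,0,0.003,-0.001,-0.7],
    [0,0.2,0.3,0,0.003,-0.001,-1],
    [0,0.2,0.3,0,0.003,-0.001,-1],
    [0,0.2,0.3,0,0.003,-0.001,-1],
    [0,0.2,0.3,0,0.003,-0.001,-1]
  ],
  "force": 50
}}

```text
time_s: 4.2
ee_pos: [0.5694, 0.1252, 0.077]
eef_rot: [-2.707, -0.004, 0.38]
force: [0.3, -1.8, 0.6]
grip_width: 0.0117
```

```bash
python3 - <<'E'
from h import *
p0,R0,o=cur();print(p0,o["force"],o["moment"],o["grip_width"],o["time_s"])
p1,R1=tool(SC["p"],SC["yaw"])
show(p1,R1,1)
show(p0+[0,0,.02],R0,1);show(p0+[0,0,.26],R0,1)
E
```

```text
[0.56941606 0.12522596 0.07697663] [ 0.32413785 -1.76080126  0.64642298] [-0.37031558  0.02709319 -0.0198644 ] 0.011747292134147852 4.2
[0.1, -0.2, 0.1] [-0.0004, -0.0001, 0.002]
[0.0, 0.0, 0.0] [0.0001, -0.0084, -0.0181]
[0.0, 0.0, 0.0] [0.0009, -0.1096, -0.2358]
```

>>> {"fn": "send_rows", "kwargs": {
  "series": [
    [0,0,0,0,-0.002,-0.0045,-1],
    [0,0,0,0,-0.005,-0.011,-1],
    [0,0,0,0,-0.01,-0.0215,-1],
    [0,0,0,0,-0.017,-0.0365,-1],
    [0,0,0,0,-0.024,-0.0515,-1],
    [0,0,0,0,-0.029,-0.0625,-1],
    [0,0,0,0,-0.032,-0.069,-1],
    [0,0,0,0,-0.033,-0.071,-1]
  ]
}}

```text
time_s: 5.0
ee_pos: [0.5693, 0.1252, 0.1562]
eef_rot: [-2.707, -0.004, 0.38]
force: [-0.7, -0.2, -3.9]
grip_width: 0.0116
```

```bash
python3 - <<'E'
from h import *
import cv2
from station import ctrl
p0,R0,o=cur();print(p0,o["eef_rot"],o["qpos"],o["force"],o["moment"],o["grip_width"],o["time_s"])
for n in("scene","top"):
    c=ctrl.camera(n);np.savez(n+"3.npz",**c)
    a=(c["pixels"][60:280,240:520],c["pixels"][130:270,220:420])[n=="top"]
    cv2.imwrite(f"pics/{n}3.png",cv2.resize(a[:,:,::-1],None,fx=2.7,fy=2.7,interpolation=cv2.INTER_CUBIC))
E
```

```text
[0.5692956  0.12518838 0.15618313] [-2.7068839  -0.00447302  0.37998758] [-0.01680286  0.51250352  1.44458994  0.40887798  1.3751309   1.05365149] [-0.71543373 -0.174756   -3.9456163 ] [-0.44901861 -0.02633655  0.00914094] 0.01164152816723069 5.0
```

View pics/scene3.png

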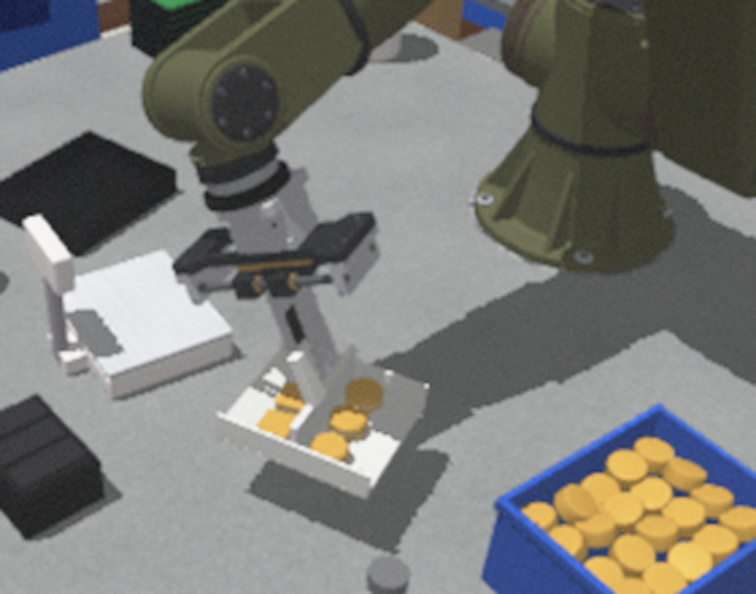

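The scene crop shows the scoop hanging level in the gripper, rounds and squares still in their bays, weight about 4 N. Next comes the transit.

```bash
cat >> h.py <<'E'
TR=np.array([.476,-.413,0]);TY=12.9
def pour(tilt,lipoff=-.03,lz=.062,yaw=TY):
    Ry=R.from_euler('z',yaw,degrees=True)
    L=TR+Ry.apply([0,lipoff,lz])
    Rs=Ry*R.from_euler('x',-tilt,degrees=True)
    return tool(L-Rs.apply([0,.077,.010]),yaw,tilt)
E
python3 - <<'E'
from h import *
p0,R0,_=cur();print(pour(0)[0],pour(65)[0])
w=p0+[0,0,.13]
print("up");show(w,R0,8,ramp=True)
p1,R1=pour(0);p1=p1.copy();p1[2]=w[2]
print("across");show(p1,R1,24,p0=w,R0=R0,ramp=True)
E
```

```text
[ 0.50272304 -0.52967891  0.1272    ] [ 0.47796853 -0.42159504  0.17085052]
up
[0.0, 0.0, 0.0] [0.0, -0.0024, -0.0051]
[0.0, 0.0, 0.0] [0.0001, -0.0086, -0.0184]
[0.0, 0.0, 0.0] [0.0001, -0.0173, -0.0373]
[0.0, 0.0, 0.0] [0.0002, -0.0274, -0.0589]
[0.0, 0.0, 0.0] [0.0003, -0.0375, -0.0806]
[0.0, 0.0, 0.0] [0.0004, -0.0462, -0.0995]
[0.0, 0.0, 0.0] [0.0004, -0.0524, -0.1128]
[0.0, 0.0, 0.0] [0.0004, -0.0548, -0.1179]
across
[0.0, 0.0, 0.0] [-0.0015, 0.0027, -0.0013]
[0.0, 0.1, 0.2] [-0.006, 0.0104, -0.0049]
[0.0, 0.2, 0.3] [-0.0131, 0.0227, -0.0106]
[0.0, 0.3, 0.6] [-0.0226, 0.0392, -0.0183]
[0.0, 0.4, 0.9] [-0.0341, 0.0593, -0.0277]
[0.0, 0.6, 1.3] [-0.0476, 0.0826, -0.0386]
[0.0, 0.7, 1.7] [-0.0626, 0.1087, -0.0508]
[0.0, 0.9, 2.1] [-0.079, 0.1371, -0.064]
[0.0, 1.1, 2.6] [-0.0964, 0.1673, -0.0781]
[0.0, 1.3, 3.1] [-0.1145, 0.1989, -0.0929]
[0.0, 1.6, 3.6] [-0.1333, 0.2314, -0.1081]
[0.0, 1.8, 4.1] [-0.1523, 0.2644, -0.1235]
[0.0, 2.0, 4.6] [-0.1713, 0.2974, -0.1389]
[0.0, 2.2, 5.1] [-0.19, 0.3299, -0.1541]
[0.0, 2.4, 5.6] [-0.2082, 0.3615, -0.1688]
[0.0, 2.6, 6.0] [-0.2256, 0.3917, -0.1829]
[0.0, 2.8, 6.5] [-0.2419, 0.4201, -0.1962]
[0.0, 3.0, 6.9] [-0.2569, 0.4461, -0.2084]
[0.0, 3.2, 7.2] [-0.2704, 0.4695, -0.2193]
[0.0, 3.3, 7.5] [-0.282, 0.4896, -0.2286]
[0.0, 3.4, 7.8] [-0.2914, 0.506, -0.2363]
[0.1, 3.5, 8.0] [-0.2985, 0.5184, -0.2421]
[0.1, 3.6, 8.1] [-0.303, 0.5261, -0.2457]
[0.1, 3.6, 8.1] [-0.3045, 0.5288, -0.2469]
```

>>> {"fn": "send_rows", "kwargs": {
  "series": [
    [0,0,0,0,-0.002,-0.005,-1],
    [0,0,0,0,-0.009,-0.018,-1],
    [0,0,0,0,-0.017,-0.037,-1],
    [0,0,0,0,-0.027,-0.059,-1],
    [0,0,0,0,-0.0375,-0.08,-1],
    [0,0,0,0,-0.046,-0.0995,-1],
    [0,0,0,0,-0.052,-0.113,-1],
    [0,0,0,0,-0.055,-0.118,-1]
  ]
}}

```text
time_s: 5.9
ee_pos: [0.5689, 0.1252, 0.2873]
eef_rot: [-2.707, -0.005, 0.38]
force: [-0.3, 0.2, -3.4]
grip_width: 0.0118
```

```bash
python3 - <<'E'
from h import *
p0,R0,o=cur();print(p0,o["qpos"],o["grip_width"],o["time_s"])
p1,R1=pour(25);p1=p1.copy();print(p1);p1[2]=p0[2]
R1=tool([0,0,0],TY,0)[1]
show(p1,R1,24,ramp=True)
E
```

```text
[0.56886855 0.12515192 0.2872688 ] [-0.01690277  0.40550811  1.28821978  0.40112277  1.61645781  1.15697619] 0.011821984836566527 5.9
[ 0.49469521 -0.49462757  0.15900013]
[0.0, 0.0, 0.0] [-0.0015, 0.0025, -0.0012]
[0.0, 0.1, 0.2] [-0.0059, 0.0098, -0.0046]
[0.0, 0.1, 0.4] [-0.0128, 0.0213, -0.01]
[0.0, 0.3, 0.6] [-0.0221, 0.0368, -0.0172]
[0.0, 0.4, 0.9] [-0.0335, 0.0557, -0.026]
[0.0, 0.5, 1.3] [-0.0467, 0.0776, -0.0363]
[0.0, 0.7, 1.7] [-0.0614, 0.1021, -0.0477]
[0.0, 0.9, 2.1] [-0.0775, 0.1287, -0.0602]
[0.0, 1.1, 2.6] [-0.0945, 0.1571, -0.0734]
[0.0, 1.3, 3.1] [-0.1124, 0.1868, -0.0873]
[0.0, 1.5, 3.6] [-0.1307, 0.2173, -0.1016]
[0.0, 1.7, 4.1] [-0.1494, 0.2482, -0.1161]
[0.0, 1.9, 4.6] [-0.168, 0.2792, -0.1305]
[0.1, 2.2, 5.1] [-0.1864, 0.3097, -0.1448]
[0.1, 2.4, 5.6] [-0.2042, 0.3394, -0.1587]
[0.1, 2.6, 6.1] [-0.2213, 0.3678, -0.1719]
[0.1, 2.7, 6.5] [-0.2373, 0.3944, -0.1844]
[0.1, 2.9, 6.9] [-0.2521, 0.4189, -0.1959]
[0.1, 3.1, 7.3] [-0.2652, 0.4408, -0.2061]
[0.1, 3.2, 7.6] [-0.2766, 0.4597, -0.2149]
[0.1, 3.3, 7.8] [-0.2859, 0.4752, -0.2222]
[0.1, 3.4, 8.0] [-0.2929, 0.4867, -0.2276]
[0.1, 3.4, 8.1] [-0.2972, 0.494, -0.231]
[0.1, 3.5, 8.2] [-0.2987, 0.4965, -0.2321]
```

>>> {"fn": "send_rows", "kwargs": {
  "series": [
    [0,0,0,-0.0015,0.0025,-0.001,-1],
    [0,0.1,0.2,-0.006,0.01,-0.0045,-1],
    [0,0.1,0.4,-0.013,0.021,-0.01,-1],
    [0,0.3,0.6,-0.022,0.037,-0.017,-1],
    [0,0.4,0.9,-0.0335,0.0555,-0.026,-1],
    [0,0.5,1.3,-0.047,0.0775,-0.036,-1],
    [0,0.7,1.7,-0.0615,0.102,-0.0475,-1],
    [0,0.9,2.1,-0.0775,0.1285,-0.06,-1]
  ]
}}

```text
time_s: 6.7
ee_pos: [0.5485, -0.0373, 0.2848]
eef_rot: [-2.706, -0.001, 0.339]
force: [-0.6, -0.0, -2.4]
grip_width: 0.0116
```

```bash
python3 - <<'E'
from h import *
p0,R0,o=cur();print(p0,o["qpos"],o["grip_width"],o["time_s"])
p1,R1=pour(25);p1=p1.copy();p1[2]=.287
R1=tool([0,0,0],TY,0)[1]
show(p1,R1,13)
E
```

```text
[ 0.54854809 -0.03725237  0.28478556] [-0.29250901  0.38838668  1.31778573  0.35122309  1.69503235  0.93655782] 0.011649468595571363 6.7
[0.0, 0.2, 0.5] [-0.0156, 0.0287, -0.0136]
[0.0, 0.4, 0.9] [-0.0312, 0.0575, -0.0272]
[0.0, 0.6, 1.4] [-0.0469, 0.0862, -0.0408]
[0.0, 0.8, 1.8] [-0.0625, 0.115, -0.0544]
[0.0, 1.0, 2.3] [-0.0781, 0.1437, -0.068]
[0.0, 1.2, 2.8] [-0.0937, 0.1724, -0.0816]
[0.0, 1.5, 3.2] [-0.1093, 0.2012, -0.0952]
[0.0, 1.7, 3.7] [-0.125, 0.2299, -0.1088]
[0.0, 1.9, 4.1] [-0.1406, 0.2587, -0.1224]
[0.0, 2.1, 4.6] [-0.1562, 0.2874, -0.136]
[0.0, 2.3, 5.0] [-0.1718, 0.3162, -0.1496]
[0.0, 2.5, 5.5] [-0.1875, 0.3449, -0.1632]
[0.0, 2.7, 6.0] [-0.2031, 0.3736, -0.1768]
```

>>> {"fn": "send_rows", "kwargs": {
  "series": [
    [0,0.2,0.5,-0.0155,0.0285,-0.0135,-1],
    [0,0.4,0.9,-0.031,0.0575,-0.027,-1],
    [0,0.6,1.4,-0.047,0.086,-0.041,-1],
    [0,0.8,1.8,-0.0625,0.115,-0.0545,-1],
    [0,1.0,2.3,-0.078,0.1435,-0.068,-1],
    [0,1.2,2.8,-0.0935,0.1725,-0.0815,-1],
    [0,1.5,3.2,-0.107,0.198,-0.0935,-1],
    [0,1.7,3.7,-0.118,0.217,-0.1025,-1]
  ]
}}

```text
time_s: 7.5
ee_pos: [0.5168, -0.3036, 0.2856]
eef_rot: [-2.705, -0.001, 0.267]
force: [0.2, 0.9, -3.0]
grip_width: 0.0119
```

```bash
python3 - <<'E'
from h import *
p0,R0,o=cur();print(p0,o["qpos"],o["grip_width"],o["time_s"])
p1,R1=pour(25);p1=p1.copy();p1[2]=.287
R1=tool([0,0,0],TY,0)[1]
show(p1,R1,8)
E
```

```text
[ 0.51677446 -0.30364975  0.28561887] [-0.69496765  0.58261639  1.03494261  0.25766059  1.87918513  0.64327004] 0.011884571117639065 7.5
[-0.0, 0.1, 0.3] [-0.009, 0.0201, -0.0096]
[-0.0, 0.2, 0.5] [-0.0179, 0.0403, -0.0192]
[-0.0, 0.4, 0.8] [-0.0269, 0.0604, -0.0288]
[-0.0, 0.5, 1.1] [-0.0358, 0.0805, -0.0384]
[-0.0, 0.6, 1.4] [-0.0448, 0.1007, -0.048]
[-0.0, 0.7, 1.6] [-0.0537, 0.1208, -0.0576]
[-0.0, 0.8, 1.9] [-0.0627, 0.1409, -0.0672]
[-0.0, 0.9, 2.2] [-0.0716, 0.1611, -0.0768]
```

>>> {"fn": "send_rows", "kwargs": {
  "series": [
    [0,0.1,0.3,-0.009,0.02,-0.0095,-1],
    [0,0.2,0.5,-0.017,0.038,-0.018,-1],
    [0,0.4,0.8,-0.0235,0.053,-0.025,-1],
    [0,0.5,1.1,-0.0285,0.064,-0.0305,-1],
    [0,0.6,1.4,-0.031,0.07,-0.0335,-1],
    [0,0.7,1.6,-0.032,0.072,-0.0345,-1]
  ]
}}

```text
time_s: 8.1
ee_pos: [0.5078, -0.3873, 0.2867]
eef_rot: [-2.705, -0.001, 0.237]
force: [0.5, 0.1, -3.5]
grip_width: 0.0122
```

```bash
python3 - <<'E'
from h import *
import cv2
from station import ctrl
c=ctrl.camera("scene");np.savez("scene4.npz",**c)
a=c["pixels"][20:240,180:460]
cv2.imwrite(f"pics/scene4.png",cv2.resize(a[:,:,::-1],None,fx=2.7,fy=2.7,interpolation=cv2.INTER_CUBIC))
p0,R0,o=cur();print(p0,o["qpos"],o["grip_width"],o["time_s"])
p1,R1=pour(25);p1=p1.copy();p1[2]=.235;print(p1)
show(p1,R1,8,ramp=True)
E
```

```text
[ 0.50796106 -0.38706196  0.28692067] [-0.79461882  0.70471454  0.84031874  0.23790758  1.96648921  0.58959534] 0.011559716945203595 8.15
[ 0.49469521 -0.49462757  0.235     ]
[-1.1, 0.0, 0.0] [-0.0016, 0.0049, 0.0002]
[-3.9, 0.0, 0.1] [-0.006, 0.0178, 0.0007]
[-7.9, 0.0, 0.2] [-0.0121, 0.036, 0.0013]
[-12.5, 0.1, 0.3] [-0.0191, 0.0569, 0.0021]
[-17.1, 0.1, 0.5] [-0.0261, 0.0778, 0.0029]
[-21.1, 0.1, 0.6] [-0.0322, 0.0961, 0.0035]
[-23.9, 0.1, 0.7] [-0.0366, 0.109, 0.004]
[-25.0, 0.1, 0.7] [-0.0382, 0.1139, 0.0042]
```

View pics/scene4.png

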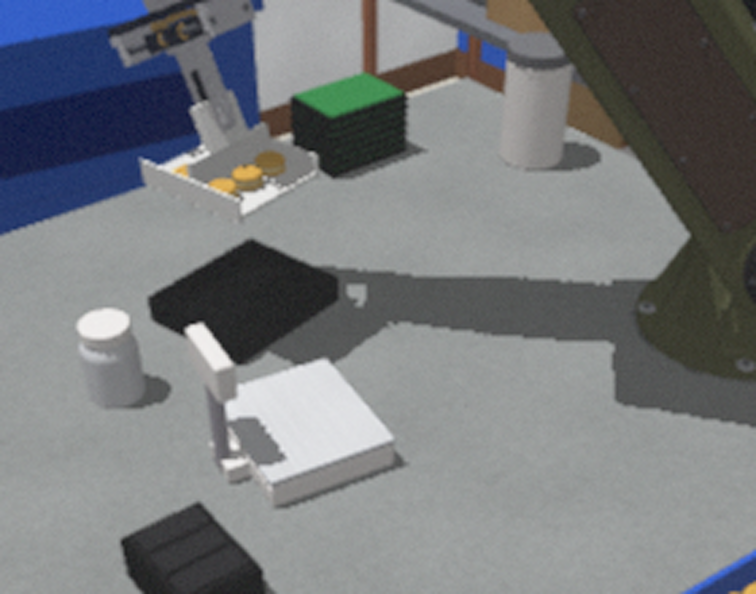

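The scene crop shows the scoop held high and level behind the tray (scoop px (230,175), tray (250,300)), macarons in place. I'll tilt to 25° while coming over.

>>> {"fn": "send_rows", "kwargs": {
  "series": [
    [-1,0,0,-0.0015,0.005,0,-1],
    [-4,0,0.1,-0.006,0.018,0.001,-1],
    [-8,0,0.2,-0.012,0.036,0.0015,-1],
    [-12.5,0,0.3,-0.019,0.057,0.002,-1],
    [-17,0.1,0.5,-0.026,0.078,0.003,-1],
    [-21,0.1,0.6,-0.032,0.096,0.0035,-1],
    [-24,0.1,0.7,-0.0365,0.109,0.004,-1],
    [-25,0.1,0.7,-0.038,0.114,0.004,-1]
  ]
}}

```text
time_s: 8.95
ee_pos: [0.4954, -0.494, 0.2353]
eef_rot: [3.14, 0.0, 0.227]
force: [0.5, 0.7, -3.2]
grip_width: 0.0116
```

```bash
python3 - <<'E'
from h import *
p0,R0,o=cur();print(p0,o["eef_rot"],o["qpos"],o["grip_width"],o["time_s"])
p1,R1=pour(25)
show(p1,R1,8,ramp=True)
E
```

```text
[ 0.49544302 -0.49398456  0.23528956] [3.13953627e+00 1.91922393e-04 2.27140807e-01] [-8.35840705e-01  6.44679562e-01  9.98905261e-01 -1.17090409e-03
  1.49630432e+00  5.07900766e-01] 0.011562664037787067 8.95
[0.0, 0.0, 0.0] [-0.0, 0.0, 0.0033]
[0.0, 0.0, 0.0] [-0.0001, 0.0, 0.0119]
[0.0, 0.0, 0.0] [-0.0003, 0.0001, 0.0241]
[0.1, 0.0, 0.1] [-0.0004, 0.0002, 0.0381]
[0.1, 0.0, 0.1] [-0.0006, 0.0002, 0.0522]
[0.1, 0.0, 0.1] [-0.0007, 0.0003, 0.0644]
[0.1, 0.0, 0.1] [-0.0008, 0.0003, 0.073]
[0.1, 0.0, 0.1] [-0.0009, 0.0003, 0.0763]
```

>>> {"fn": "send_rows", "kwargs": {
  "series": [
    [0,0,0,0,0,0.003,-1],
    [0,0,0,0,0,0.011,-1],
    [0,0,0,0,0,0.022,-1],
    [0,0,0,0,0,0.036,-1],
    [0,0,0,-0.001,0,0.049,-1],
    [0,0,0,-0.001,0,0.06,-1],
    [0,0,0,-0.001,0,0.067,-1],
    [0,0,0,-0.001,0,0.07,-1]
  ]
}}

```text
time_s: 9.75
ee_pos: [0.4946, -0.4943, 0.1646]
eef_rot: [-3.142, 0.0, 0.226]
force: [0.6, 0.3, -3.2]
grip_width: 0.0116
```

```bash
python3 - <<'E'
from h import *
import cv2
from station import ctrl
ims=[]
for n in("scene","top"):
    c=ctrl.camera(n);np.savez(n+"5.npz",**c)
    a=(c["pixels"][40:200,180:340],c["pixels"][150:310,390:550])[n=="top"]
    ims.append(cv2.resize(a[:,:,::-1],(400,400),interpolation=cv2.INTER_CUBIC))
    C=cloud(c);b=c["pixels"].mean(2);ok=c["z_map"]>0
    D=(C-TR)@R.from_euler('z',TY,degrees=True).as_matrix()
    M=ok&(b>120)&(abs(D[...,0])<.075)&(D[...,1]<.0)&(D[...,1]>-.2)&(D[...,2]>.045)&(D[...,2]<.2)
    P=D[M];print(n,len(P),"lip edge y",np.percentile(P[:,1],[98,99.5]).round(4),"z near lip",np.percentile(P[P[:,1]>-.045][:,2],[2,50,98]).round(3),"x",np.percentile(P[:,0],[1,99]).round(3))
cv2.imwrite("pics/5.png",np.hstack(ims))
p0,R0,o=cur();print(p0,o["time_s"])
E
```

```text
scene 1010 lip edge y [-0.0258 -0.0221] z near lip [0.063 0.069 0.094] x [-0.069  0.068]
top 252 lip edge y [-0.0294 -0.0252] z near lip [0.058 0.068 0.094] x [0.    0.066]
[ 0.49469748 -0.49438278  0.16541713] 9.85
```

View pics/5.png

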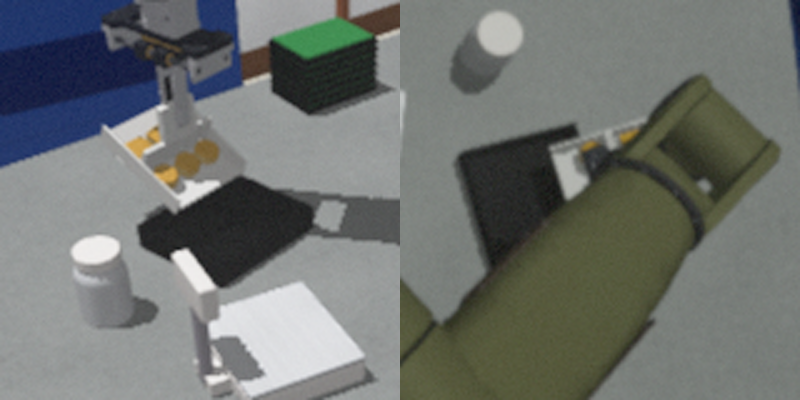

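The picture shows the lip over the tray's near third (left view px (185,200)). The measured lip is 26 mm short of the tray's middle at z 0.066, which agrees with the plan. Next I tip about the lip.

```bash
python3 - <<'E'
from h import *
p0,R0,o=cur()
p0=p0+0
b,_=pour(25,-.028,.064)
for t in [28,31,34,37,40,43,46,49,52,55,58,61,64,66]:
    p,Rt=pour(t,-.028,.064);print(t,np.round((R0.inv()*Rt).as_rotvec(degrees=True),1).tolist(),np.round(R0.inv().apply(p-p0),4).tolist())
E
```

```text
28 [-3.0, -0.0, 0.1] [-0.0, -0.0069, 0.0017]
31 [-6.0, -0.0, 0.1] [-0.0, -0.0122, -0.0007]
34 [-9.0, -0.0, 0.1] [-0.0, -0.0176, -0.0028]
37 [-12.0, -0.0, 0.1] [-0.0, -0.0231, -0.0047]
40 [-15.0, -0.0, 0.1] [-0.0, -0.0287, -0.0062]
43 [-18.0, -0.0, 0.1] [-0.0, -0.0344, -0.0075]
46 [-21.0, -0.0, 0.1] [-0.0, -0.0401, -0.0084]
49 [-24.0, -0.0, 0.1] [0.0, -0.0459, -0.0091]
52 [-27.0, -0.0, 0.1] [0.0, -0.0517, -0.0094]
55 [-30.0, -0.0, 0.1] [0.0, -0.0575, -0.0095]
58 [-33.0, -0.0, 0.1] [0.0, -0.0633, -0.0092]
61 [-36.0, -0.0, 0.1] [0.0, -0.069, -0.0087]
64 [-39.0, -0.0, 0.1] [0.0, -0.0748, -0.0078]
66 [-41.0, -0.0, 0.1] [0.0, -0.0786, -0.0071]
```

>>> {"fn": "send_rows", "kwargs": {
  "series": [
    [-3,0,0,0,-0.006,0,-1],
    [-6,0,0,0,-0.012,-0.001,-1],
    [-9,0,0,0,-0.0175,-0.003,-1],
    [-12,0,0,0,-0.023,-0.005,-1],
    [-15,0,0,0,-0.0285,-0.006,-1],
    [-18,0,0,0,-0.0345,-0.0075,-1],
    [-21,0,0,0,-0.04,-0.0085,-1],
    [-24,0,0,0,-0.046,-0.009,-1]
  ]
}}

```text
time_s: 10.65
ee_pos: [0.4846, -0.4495, 0.1758]
eef_rot: [2.719, -0.002, 0.226]
force: [0.2, -0.8, -3.6]
grip_width: 0.0118
```

```bash
python3 - <<'E'
from h import *
p0,R0,o=cur();print(p0,o["qpos"],o["force"],o["time_s"])
for t in [51,53,55,57,59,61,63,65]:
    p,Rt=pour(t,-.028,.064);print(t,np.round((R0.inv()*Rt).as_rotvec(degrees=True),1).tolist(),np.round(R0.inv().apply(p-p0),4).tolist())
E
```

```text
[ 0.48458672 -0.44945779  0.17579764] [-0.71113769  0.42693253  1.51911012 -0.32107052  0.87261403  0.8008906 ] [ 0.19571434 -0.80556196 -3.55901614] 10.65
51 [-1.8, -0.1, 0.0] [-0.0002, -0.0038, -0.0005]
53 [-3.8, -0.1, 0.0] [-0.0002, -0.0073, -0.0023]
55 [-5.8, -0.1, 0.0] [-0.0002, -0.0108, -0.0038]
57 [-7.8, -0.1, 0.0] [-0.0002, -0.0144, -0.0053]
59 [-9.8, -0.1, 0.0] [-0.0002, -0.018, -0.0066]
61 [-11.8, -0.1, 0.0] [-0.0002, -0.0217, -0.0079]
63 [-13.8, -0.1, 0.0] [-0.0002, -0.0254, -0.0089]
65 [-15.8, -0.1, 0.0] [-0.0002, -0.0291, -0.0099]
```

>>> {"fn": "send_rows", "kwargs": {
  "series": [
    [-2,0,0,0,-0.004,-0.0005,-1],
    [-4,0,0,0,-0.0075,-0.0025,-1],
    [-6,0,0,0,-0.011,-0.004,-1],
    [-8,0,0,0,-0.0145,-0.0055,-1],
    [-10,0,0,0,-0.018,-0.0065,-1],
    [-12,0,0,0,-0.0215,-0.008,-1],
    [-14,0,0,0,-0.0255,-0.009,-1],
    [-16,0,0,0,-0.029,-0.01,-1]
  ]
}}

```text
time_s: 11.45
ee_pos: [0.4777, -0.4198, 0.173]
eef_rot: [2.44, -0.002, 0.226]
force: [0.0, -0.2, -2.7]
grip_width: 0.0118
```

```bash
cat > look.py <<'E'
import sys
from h import *
from station import ctrl
k=sys.argv[1];b=[int(x) for x in sys.argv[2:]]  # scene u0 v0, top u0 v0, size
ims=[]
for i,n in enumerate(("scene","top")):
    c=ctrl.camera(n);np.savez(n+k+".npz",**c)
    u,v=b[2*i:2*i+2];a=c["pixels"][v:v+b[4],u:u+b[4]]
    ims.append(cv2.resize(a[:,:,::-1],(400,400),interpolation=cv2.INTER_CUBIC))
cv2.imwrite(f"pics/{k}.png",np.hstack(ims))
p0,R0,o=cur();print(p0,o["eef_rot"],o["force"],o["grip_width"],o["time_s"])
E
python3 look.py 6 180 40 390 150 160
```

```text
[ 0.47757718 -0.41920612  0.17222991] [ 2.44199914e+00 -4.97000230e-04  2.26846734e-01] [-0.59389323 -0.18436803 -2.63225047] 0.011381102437474274 11.55
```

View pics/6.png

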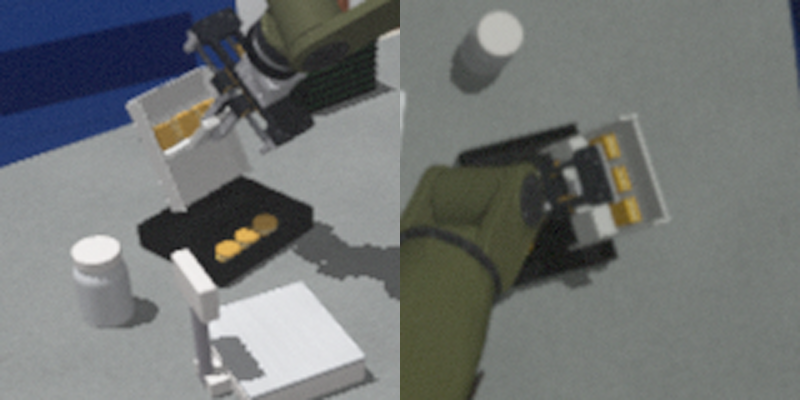

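All three rounds lie in the tray (left view px (228,250), (247,236), (265,223)). The three squares rest against the divider. Now I tilt back while rising.

```bash
python3 - <<'E'
from h import *
p0,R0,o=cur()
for i,t in enumerate([63,59,54,49,43,37,31,27]):
    p,Rt=pour(t,-.028,.064+.012*(i+1)*.9);print(t,np.round((R0.inv()*Rt).as_rotvec(degrees=True),1).tolist(),np.round(R0.inv().apply(p-p0),4).tolist())
E
```

```text
63 [2.1, -0.1, 0.1] [-0.0002, 0.011, -0.0065]
59 [6.1, -0.1, 0.1] [-0.0002, 0.0245, -0.0106]
54 [11.1, -0.1, 0.1] [-0.0002, 0.0391, -0.0129]
49 [16.1, -0.1, 0.1] [-0.0002, 0.0532, -0.0147]
43 [22.1, -0.1, 0.1] [-0.0002, 0.0679, -0.0143]
37 [28.1, -0.1, 0.1] [-0.0002, 0.0816, -0.0131]
31 [34.1, -0.1, 0.1] [-0.0002, 0.0944, -0.0113]
27 [38.1, -0.1, 0.1] [-0.0002, 0.1046, -0.0126]
```

>>> {"fn": "send_rows", "kwargs": {
  "series": [
    [2,0,0,0,0.01,-0.006,-1],
    [6,0,0,0,0.0245,-0.0105,-1],
    [11,0,0,0,0.039,-0.013,-1],
    [16,0,0,0,0.053,-0.0145,-1],
    [22,0,0,0,0.068,-0.0145,-1],
    [28,0,0,0,0.0815,-0.013,-1],
    [34,0,0,0,0.0945,-0.0115,-1],
    [38,0,0,0,0.1045,-0.0125,-1]
  ]
}}

```text
time_s: 12.35
ee_pos: [0.4938, -0.4911, 0.2502]
eef_rot: [3.11, -0.004, 0.228]
force: [0.6, 0.0, -3.1]
grip_width: 0.0117
```

```bash
python3 - <<'E'
from h import *
p0,R0,o=cur();print(p0,o["eef_rot"],o["qpos"],o["time_s"])
p1=np.array([.505,-.40,.30]);R1=tool([0,0,0],TY,0)[1]
show(p1,R1,8,ramp=True)
E
```

```text
[ 0.49383032 -0.49105289  0.25016055] [ 3.10954447 -0.00352741  0.22798443] [-0.83058688  0.61217904  1.01645501 -0.01268044  1.48330071  0.5132023 ] 12.35
[1.2, -0.0, 0.0] [0.0014, -0.0036, -0.0023]
[4.2, -0.0, 0.0] [0.0049, -0.0132, -0.0082]
[8.5, -0.1, 0.1] [0.01, -0.0267, -0.0166]
[13.4, -0.1, 0.1] [0.0158, -0.0423, -0.0262]
[18.3, -0.1, 0.1] [0.0216, -0.0578, -0.0359]
[22.6, -0.1, 0.2] [0.0267, -0.0713, -0.0443]
[25.7, -0.2, 0.2] [0.0303, -0.0809, -0.0502]
[26.8, -0.2, 0.2] [0.0316, -0.0845, -0.0525]
```

>>> {"fn": "send_rows", "kwargs": {
  "series": [
    [2,0,0,0.0015,-0.0035,-0.0025,-1],
    [5,0,0,0.005,-0.013,-0.008,-1],
    [9,0,0,0.01,-0.027,-0.0165,-1],
    [13.5,0,0.1,0.016,-0.042,-0.026,-1],
    [18,0,0.1,0.0215,-0.058,-0.036,-1],
    [22.5,-0.1,0.2,0.0265,-0.071,-0.0445,-1],
    [25.5,-0.2,0.2,0.0305,-0.081,-0.05,-1],
    [26.8,-0.2,0.2,0.0315,-0.0845,-0.0525,-1]
  ]
}}

```text
time_s: 13.15
ee_pos: [0.5055, -0.3986, 0.299]
eef_rot: [-2.708, 0.001, 0.226]
force: [-0.1, -0.3, -2.5]
grip_width: 0.0114
```

```bash
python3 look.py 7 160 20 390 130 180; cat >>h.py <<'E'
PAN=np.array([.5743,-.148,.04]);PY=-9.5
E
python3 - <<'E'
from h import *
# scoop attitude relative to tool: use scene cloud
c=ld("scene7.npz");C=cloud(c);ok=c["z_map"]>0
p0,R0,o=cur()
Rs=R0*R.from_euler('x',-205,degrees=True)
org=p0-Rs.apply(GP)
D=Rs.inv().apply((C-org).reshape(-1,3)).reshape(C.shape);b=c["pixels"].mean(2)
for s in(1,-1):
    M=ok&(abs(s*D[...,0]-.065)<.012)&(abs(D[...,1])<.075)&(D[...,2]>.022)&(D[...,2]<.04)
    P=D[M];p=np.polyfit(P[:,1],P[:,0],1);q=np.polyfit(P[:,1],P[:,2],1);print("wall",s,M.sum(),"x0",p[1].round(4),"yaw err",np.degrees(-p[0]).round(2),"z",q[1].round(4),"pitch",np.degrees(q[0]).round(2))
px=c["pixels"].astype(int);O=(px[...,0]-px[...,2]<40)
M=ok&O&(b>100)&(abs(D[...,0])<.058)&(D[...,1]>.008)&(D[...,1]<.05)&(abs(D[...,2])<.02)
P=D[M];A=np.c_[P[:,:2],np.ones(len(P))];print("floor",len(P),np.linalg.lstsq(A,P[:,2],rcond=None)[0].round(4))
M=ok&(b>100)&(abs(D[...,0])<.055)&(D[...,1]>.05)&(D[...,1]<.1)&(abs(D[...,2])<.03);print("lip y",np.percentile(D[M][:,1],[95,99]).round(4))
E
```

```text
[ 0.50513045 -0.39902548  0.29846181] [-2.71003513e+00  1.96979717e-03  2.24536334e-01] [ 0.01039825 -0.95628721 -3.30220697] 0.011815689745233674 13.25
wall 1 109 x0 0.0644 yaw err 0.23 z 0.0275 pitch 0.41
wall -1 58 x0 -0.061 yaw err 3.59 z 0.0286 pitch -1.83
floor 200 [ 0.0035 -0.1025  0.007 ]
lip y [0.0824 0.0833]
```

View pics/7.png

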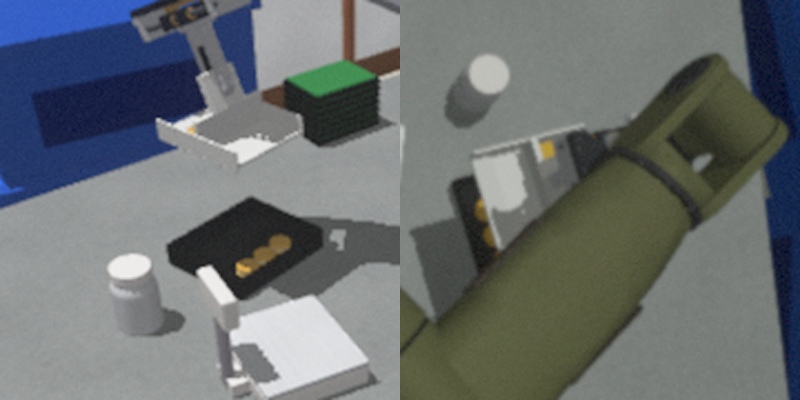

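The rounds stay in the tray (left view px (245,268) to (280,243)) and the scoop looks level with squares in it. The floor-slope estimate of -0.10 is suspicious, so I check that estimator on the initial flat scoop and on the wall tops.

```bash
cat > att.py <<'E'
from h import *
def att(c,org,Rs,tag):
    C=cloud(c);ok=c["z_map"]>0
    D=Rs.inv().apply((C-org).reshape(-1,3)).reshape(C.shape);px=c["pixels"].astype(int);b=px.mean(2);O=(px[...,0]-px[...,2]<40)
    for s in(1,-1):
        M=ok&O&(abs(s*D[...,0]-.065)<.008)&(abs(D[...,1])<.07)&(D[...,2]>.012)&(D[...,2]<.04)
        P=D[M]; # upper edge per y bin
        ys=[];zs=[]
        for a in np.arange(-.07,.07,.014):
            q=P[(P[:,1]>=a)&(P[:,1]<a+.014)]
            if len(q)>3: ys.append(a+.007);zs.append(np.percentile(q[:,2],90))
        if len(ys)>2:
            f=np.polyfit(ys,zs,1);print(tag,"walltop",s,len(ys),"slope deg",np.degrees(f[0]).round(2),"z",f[1].round(4))
    M=ok&O&(b>100)&(abs(D[...,0])<.058)&(D[...,1]>.008)&(D[...,1]<.05)&(abs(D[...,2])<.02)
    P=D[M]
    if len(P)>20:print(tag,"floor",len(P),np.linalg.lstsq(np.c_[P[:,:2],np.ones(len(P))],P[:,2],rcond=None)[0].round(4))
    M=ok&O&(abs(D[...,0])<.06)&(abs(D[...,0])>.034)&(abs(D[...,1])<.015)&(abs(D[...,2]-.048)<.012)
    P=D[M];print(tag,"divider",len(P),"top z",np.percentile(P[:,2],90).round(4) if len(P) else "")
E
python3 - <<'E'
from att import *
for n in("scene","top"):
    att(ld(n+"0.npz"),SC["p"],R.from_euler('z',SC["yaw"],degrees=True),n+"0")
p0,R0,o=cur();Rs=R0*R.from_euler('x',-205,degrees=True)
for n in("scene","top"):att(ld(n+"7.npz"),p0-Rs.apply(GP),Rs,n+"7")
# just lifted
R3=R.from_euler('xyz',[-2.7069,-.0045,.38]);p3=np.array([.5693,.1252,.1562]);Rs=R3*R.from_euler('x',-205,degrees=True)
att(ld("scene3.npz"),p3-Rs.apply(GP),Rs,"scene3")
E
```

```text
scene0 walltop 1 10 slope deg 0.29 z 0.0303
scene0 walltop -1 6 slope deg 0.13 z 0.03
scene0 floor 128 [ 0.0108 -0.0033  0.0049]
scene0 divider 62 top z 0.049
top0 walltop 1 10 slope deg 0.31 z 0.0314
top0 walltop -1 10 slope deg 1.56 z 0.0329
top0 floor 157 [-0.0119  0.0094  0.0037]
top0 divider 38 top z 0.0527
scene7 walltop 1 10 slope deg 0.8 z 0.0289
scene7 walltop -1 5 slope deg -0.79 z 0.0297
scene7 floor 200 [ 0.0035 -0.1025  0.007 ]
scene7 divider 61 top z 0.0474
top7 walltop 1 10 slope deg 0.33 z 0.0307
top7 floor 456 [0.0011 0.0044 0.002 ]
top7 divider 30 top z 0.0481
scene3 walltop 1 10 slope deg 0.18 z 0.0287
scene3 walltop -1 5 slope deg -3.73 z 0.0322
scene3 floor 116 [-0.0135 -0.0443  0.0066]
scene3 divider 62 top z 0.048
```

```bash
python3 - <<'E'
from h import *
p0,R0,o=cur();print(o["qpos"])
p1,R1=tool(PAN,PY);print(p1);p1=p1.copy();p1[2]=p0[2]
show(p1,R1,16,ramp=True)
E
```

```text
[-0.80898147  0.71743064  0.7929556   0.23572037  1.99813248  0.59585269]
[ 0.5722039  -0.16052583  0.1152    ]
[0.0, 0.1, 0.2] [0.0013, -0.0022, 0.001]
[0.0, 0.4, 0.9] [0.0051, -0.0085, 0.0039]
[0.0, 0.9, 1.9] [0.0109, -0.0182, 0.0084]
[0.0, 1.5, 3.2] [0.0185, -0.0309, 0.0142]
[0.1, 2.2, 4.7] [0.0275, -0.0459, 0.0211]
[0.1, 3.0, 6.4] [0.0375, -0.0626, 0.0287]
[0.1, 3.9, 8.2] [0.0482, -0.0804, 0.0369]
[0.1, 4.8, 10.1] [0.0592, -0.0989, 0.0454]
[0.2, 5.6, 12.0] [0.0703, -0.1173, 0.0539]
[0.2, 6.5, 13.8] [0.081, -0.1352, 0.0621]
[0.2, 7.3, 15.5] [0.091, -0.1519, 0.0697]
[0.2, 8.0, 17.1] [0.1, -0.1668, 0.0766]
[0.3, 8.6, 18.4] [0.1076, -0.1795, 0.0824]
[0.3, 9.1, 19.4] [0.1134, -0.1892, 0.0869]
[0.3, 9.4, 20.0] [0.1172, -0.1955, 0.0898]
[0.3, 9.5, 20.2] [0.1185, -0.1977, 0.0908]
```

>>> {"fn": "send_rows", "kwargs": {
  "series": [
    [0,0.1,0.2,0.0015,-0.002,0.001,-1],
    [0,0.4,0.9,0.005,-0.0085,0.004,-1],
    [0,0.9,1.9,0.011,-0.018,0.0085,-1],
    [0,1.5,3.2,0.0185,-0.031,0.014,-1],
    [0.1,2.2,4.7,0.0275,-0.046,0.021,-1],
    [0.1,3,6.4,0.0375,-0.0625,0.0285,-1],
    [0.1,3.9,8.2,0.048,-0.0805,0.037,-1],
    [0.1,4.8,10.1,0.059,-0.099,0.0455,-1]
  ]
}}

```text
time_s: 14.05
ee_pos: [0.5384, -0.2781, 0.2983]
eef_rot: [-2.709, 0.001, 0.027]
force: [0.2, 0.5, -2.7]
grip_width: 0.0121
```

```bash
python3 - <<'E'
from h import *
p0,R0,o=cur();print(p0,o["qpos"])
p1,R1=tool(PAN,PY);p1=p1.copy();p1[2]=.28
sl=Slerp([0,1],R.concatenate([R0,R1]))
for s in [.17,.33,.49,.64,.78,.89,.97,1]:
    print(np.round((R0.inv()*sl(s)).as_rotvec(degrees=True),1).tolist(),np.round(R0.inv().apply((p1-p0)*s),4).tolist())
E
```

```text
[ 0.53840522 -0.27807711  0.29825338] [-0.67153953  0.5371      1.07418221  0.33607045  1.80624316  0.90630883]
[0.0, 0.8, 1.7] [0.0063, -0.0167, 0.0111]
[0.1, 1.5, 3.3] [0.0122, -0.0324, 0.0216]
[0.1, 2.3, 4.9] [0.0181, -0.0481, 0.0321]
[0.1, 3.0, 6.4] [0.0236, -0.0629, 0.0419]
[0.2, 3.7, 7.8] [0.0288, -0.0766, 0.051]
[0.2, 4.2, 8.9] [0.0329, -0.0874, 0.0582]
[0.2, 4.6, 9.7] [0.0358, -0.0953, 0.0635]
[0.2, 4.7, 10.0] [0.0369, -0.0982, 0.0654]
```

>>> {"fn": "send_rows", "kwargs": {
  "series": [
    [0,0.8,1.7,0.0065,-0.0165,0.011,-1],
    [0.1,1.5,3.3,0.012,-0.0325,0.0215,-1],
    [0.1,2.3,4.9,0.018,-0.048,0.032,-1],
    [0.1,3,6.4,0.0235,-0.063,0.042,-1],
    [0.2,3.7,7.8,0.029,-0.0765,0.051,-1],
    [0.2,4.2,8.9,0.033,-0.0875,0.058,-1],
    [0.2,4.6,9.7,0.036,-0.0955,0.0635,-1],
    [0.2,4.7,10,0.037,-0.098,0.0655,-1]
  ]
}}

```text
time_s: 14.85
ee_pos: [0.5719, -0.1609, 0.2799]
eef_rot: [-2.705, 0.0, -0.164]
force: [-0.0, 0.2, -2.9]
grip_width: 0.012
```

```bash
python3 look.py 8 200 60 290 110 180
python3 - <<'E'
from att import *
p0,R0,o=cur();Rs=R0*R.from_euler('x',-205,degrees=True);print(Rs.as_euler('xyz',degrees=True).round(2))
for n in("scene","top"):att(ld(n+"8.npz"),p0-Rs.apply(GP),Rs,n)
p1,R1=tool(PAN+[0,0,.0015],PY);
q=p1+[0,0,.05];sl=Slerp([0,1],R.concatenate([R0,R1]))
for s in [.03,.12,.27,.45,.64,.82,.95,1]:
    print(np.round((R0.inv()*sl(s)).as_rotvec(degrees=True),1).tolist(),np.round(R0.inv().apply((q-p0)*s),4).tolist())
E
```

```text
[ 0.57185055 -0.16165198  0.27977564] [-2.70529901e+00  6.63383612e-04 -1.63921166e-01] [ 0.09471186 -0.47677293 -2.84761284] 0.011565408139254586 14.95
[-0.    0.04 -9.39]
scene walltop 1 10 slope deg 0.22 z 0.0291
scene walltop -1 8 slope deg -0.14 z 0.0294
scene floor 365 [-0.0017 -0.084   0.0057]
scene divider 94 top z 0.0471
top walltop 1 4 slope deg 2.37 z 0.0286
top walltop -1 9 slope deg 0.18 z 0.0298
top floor 495 [-0.0006 -0.0009  0.0019]
top divider 26 top z 0.05
[0.0, 0.0, 0.0] [0.0, 0.0014, 0.0031]
[0.0, 0.0, 0.0] [0.0, 0.0056, 0.0124]
[0.0, 0.0, 0.0] [0.0001, 0.0126, 0.0278]
[0.0, 0.0, 0.0] [0.0001, 0.021, 0.0463]
[0.0, 0.1, 0.1] [0.0002, 0.0299, 0.0659]
[0.0, 0.1, 0.1] [0.0002, 0.0383, 0.0844]
[0.0, 0.1, 0.1] [0.0002, 0.0444, 0.0978]
[0.0, 0.1, 0.1] [0.0002, 0.0467, 0.103]
```

View pics/8.png

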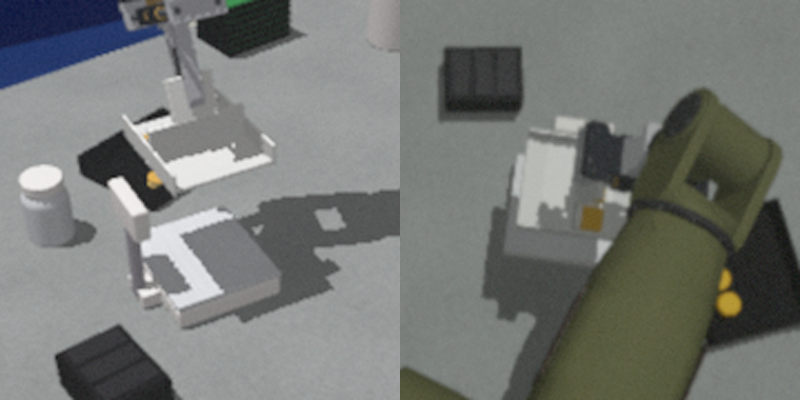

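The scoop hangs level over the pan (left view px (200,155)) and is clear of the display head at (130,205). The estimators agree it is level to within about 0.5°. Next I lower it to about 50 mm above the pan.

>>> {"fn": "send_rows", "kwargs": {
  "series": [
    [0,0,0,0,0.0015,0.003,-1],
    [0,0,0,0,0.0055,0.0125,-1],
    [0,0,0,0,0.0125,0.028,-1],
    [0,0,0,0,0.021,0.0465,-1],
    [0,0,0,0,0.03,0.066,-1],
    [0,0,0,0,0.0385,0.0845,-1],
    [0,0,0,0,0.0445,0.098,-1],
    [0,0,0,0,0.0465,0.103,-1]
  ]
}}

```text
time_s: 15.75
ee_pos: [0.5715, -0.1605, 0.1647]
eef_rot: [-2.704, 0.003, -0.165]
force: [0.7, -1.1, -2.0]
grip_width: 0.0117
```

```bash
python3 look.py 9 220 90 300 130 130
python3 - <<'E'
from att import *
p0,R0,o=cur();Rs=R0*R.from_euler('x',-205,degrees=True);org=p0-Rs.apply(GP)
print(Rs.as_euler('xyz',degrees=True).round(2),"origin minus pan",(org-PAN).round(4),"in pan axes",R.from_euler('z',-PY,degrees=True).apply(org-PAN).round(4))
for n in("scene","top"):
    c=ld(n+"9.npz");att(c,org,Rs,n)
    C=cloud(c);D=Rs.inv().apply((C-org).reshape(-1,3)).reshape(C.shape);ok=c["z_map"]>0
    for s in(1,-1):
        M=ok&(abs(s*D[...,0]-.065)<.012)&(abs(D[...,1])<.07)&(D[...,2]>.022)&(D[...,2]<.034);print(n,"wall x",s,np.median(D[M][:,0]).round(4) if M.sum()>5 else M.sum())
p1,R1=tool(PAN+[0,0,.0015],PY);sl=Slerp([0,1],R.concatenate([R0,R1]))
q=p1+[0,0,.008]
for s in [.05,.15,.3,.47,.65,.82,.95,1]:
    print(np.round((R0.inv()*sl(s)).as_rotvec(degrees=True),1).tolist(),np.round(R0.inv().apply((q-p0)*s),4).tolist())
E
```

```text
[ 0.57193632 -0.16057147  0.16612757] [-2.70476188e+00  1.74060570e-03 -1.64430316e-01] [-0.55446096 -0.07687722 -2.45416131] 0.01205062457238623 15.85
[ 0.03  0.1  -9.42] origin minus pan [-0.0004  0.      0.0509] in pan axes [-0.0004 -0.0001  0.0509]
scene walltop 1 6 slope deg -2.47 z 0.0292
scene walltop -1 8 slope deg 0.37 z 0.0282
scene floor 345 [-0.003  -0.0539  0.0029]
scene divider 74 top z 0.0463
scene wall x 1 0.062
scene wall x -1 -0.0658
top walltop 1 4 slope deg 1.84 z 0.0273
top walltop -1 9 slope deg -0.02 z 0.0311
top floor 428 [-0.0065  0.0167 -0.0001]
top divider 25 top z 0.0508
top wall x 1 0.0628
top wall x -1 -0.0668
[-0.0, 0.0, 0.0] [0.0, 0.0009, 0.0019]
[-0.0, 0.0, 0.0] [0.0, 0.0026, 0.0056]
[-0.0, 0.0, 0.0] [0.0001, 0.0052, 0.0113]
[-0.0, 0.1, 0.0] [0.0002, 0.0082, 0.0177]
[-0.0, 0.1, 0.0] [0.0002, 0.0113, 0.0244]
[-0.0, 0.1, 0.0] [0.0003, 0.0143, 0.0308]
[-0.0, 0.1, 0.0] [0.0003, 0.0166, 0.0357]
[-0.0, 0.1, 0.0] [0.0003, 0.0174, 0.0376]
```

View pics/9.png

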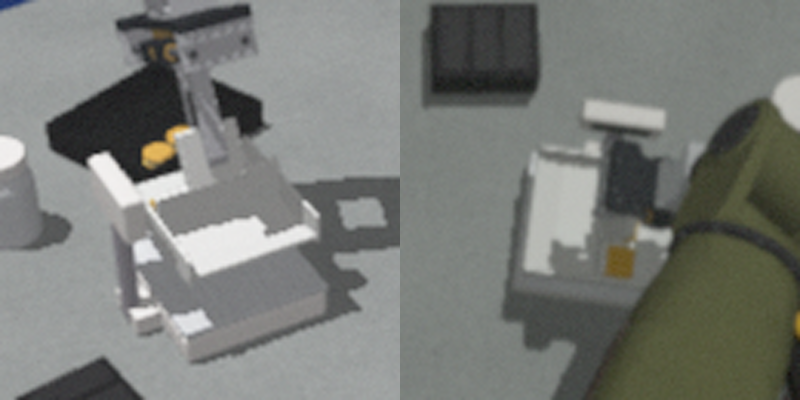

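>>> {"fn": "send_rows", "kwargs": {
  "series": [
    [0,0,0,0,0.001,0.002,-1],
    [0,0,0,0,0.0025,0.0055,-1],
    [0,0,0,0,0.005,0.0115,-1],
    [0,0,0,0,0.008,0.0175,-1],
    [0,0,0,0,0.0115,0.0245,-1],
    [0,0.1,0,0,0.0145,0.031,-1],
    [0,0.1,0,0,0.0165,0.0355,-1],
    [0,0.1,0,0,0.0175,0.0375,-1]
  ]
}}

```text
time_s: 16.65
ee_pos: [0.5719, -0.1605, 0.1246]
eef_rot: [-2.705, 0.0, -0.165]
force: [-0.5, 0.8, -1.9]
grip_width: 0.012
```

>>> {"fn": "send_rows", "kwargs": {
  "series": [
    [0,0,0,0,0.0005,0.001,-1],
    [0,0,0,0,0.001,0.002,-1],
    [0,0,0,0,0.0015,0.003,-1],
    [0,0,0,0,0.002,0.004,-1],
    [0,0,0,0,0.002,0.0045,-1],
    [0,0,0,0,0.0025,0.005,-1],
    [0,0,0,0,0.0025,0.005,-1]
  ]
}}

```text
time_s: 17.35
ee_pos: [0.572, -0.1607, 0.1197]
eef_rot: [-2.705, -0.001, -0.165]
force: [-0.5, -0.4, -3.0]
grip_width: 0.0115
```

>>> {"fn": "send_rows", "kwargs": {
  "series": [
    [0,0,0,0,0.0005,0.001,-1],
    [0,0,0,0,0.0005,0.0015,-1],
    [0,0,0,0,0.001,0.002,-1],
    [0,0,0,0,0.001,0.002,-1]
  ]
}}

```text
time_s: 17.75
ee_pos: [0.572, -0.1607, 0.1174]
eef_rot: [-2.705, -0.001, -0.165]
force: [0.5, -0.2, -3.0]
grip_width: 0.0122
```

>>> {"fn": "send_rows", "kwargs": {
  "series": [
    [0,0,0,0,0,0.0005,-1],
    [0,0,0,0,0.0005,0.001,-1],
    [0,0,0,0,0.0005,0.001,-1]
  ]
}}

```text
time_s: 18.05
ee_pos: [0.5721, -0.1607, 0.117]
eef_rot: [-2.705, -0.001, -0.165]
force: [-4.5, 2.2, 5.9]
grip_width: 0.0115
```

Contact: the force changes sign to +5.9 N at z 0.117, as predicted. I'll relieve about 0.5 mm and release.

>>> {"fn": "send_rows", "kwargs": {
  "series": [
    [0,0,0,0,0,-0.0005,-1],
    [0,0,0,0,0,-0.0005,-0.8],
    [0,0,0,0,0,-0.0005,-0.7],
    [0,0,0,0,0,-0.0005,-0.6],
    [0,0,0,0,0,-0.0005,-0.4],
    [0,0,0,0,0,-0.0005,-0.2],
    [0,0,0,0,0,-0.0005,-0.1],
    [0,0,0,0,0,-0.0005,-0.1]
  ]
}}

```text
time_s: 18.85
ee_pos: [0.572, -0.161, 0.1168]
eef_rot: [-2.705, -0.001, -0.165]
force: [0.0, 0.2, 0.5]
grip_width: 0.0418
```

```bash
python3 look.py 10 220 90 300 130 130
```

```text
[ 0.57199036 -0.16099575  0.11682829] [-2.70511242e+00 -8.07011605e-04 -1.65081290e-01] [-0.08507293  0.20719567  0.64689782] 0.042172420156373944 18.95
```

View pics/10.png

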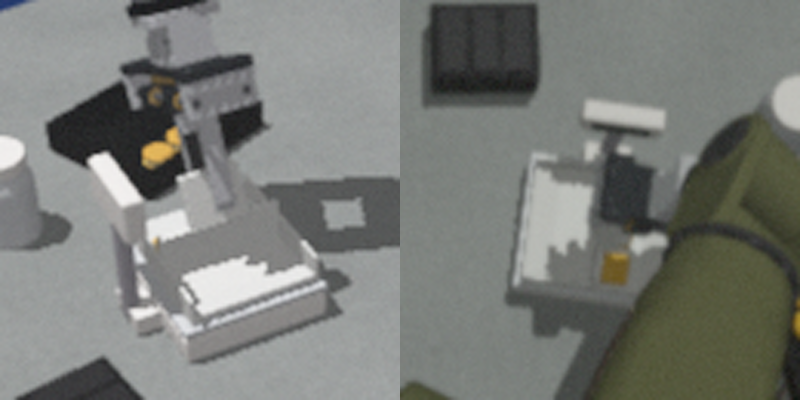

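The scoop stands flat on the pan (left view px (240,270)) with the jaws open around the tab. I'll withdraw along the slope.

>>> {"fn": "send_rows", "kwargs": {
  "series": [
    [0,0,0,0,0,-0.006,-0.1],
    [0,0,0,0,0,-0.016,-0.1],
    [0,0,0,0,0,-0.03,-0.1],
    [0,0,0,0,0,-0.05,-0.1],
    [0,0,0,0,0,-0.075,-0.1],
    [0,0,0,0,0,-0.1,-0.1],
    [0,0,0,0,0,-0.125,-0.1],
    [0,0,0,0,0,-0.15,-0.1]
  ]
}}

```text
time_s: 19.75
ee_pos: [0.5611, -0.2244, 0.255]
eef_rot: [-2.706, -0.002, -0.165]
force: [0.4, -0.0, 0.8]
grip_width: 0.0424
```

```bash
python3 - <<'E'
from h import *
p0,R0,o=cur();print(p0,o["qpos"])
show(np.array([.42,-.26,.36]),R0,8,ramp=True)
E
```

```text
[ 0.56112177 -0.22442844  0.25503124] [-0.60237776  0.48850592  1.24449659  0.39333991  1.59923081  1.10668205]
[0.0, 0.0, 0.0] [-0.0057, 0.0004, -0.0052]
[0.0, 0.0, 0.0] [-0.0208, 0.0013, -0.0187]
[0.0, 0.0, 0.0] [-0.0421, 0.0027, -0.038]
[0.0, 0.0, 0.0] [-0.0666, 0.0042, -0.06]
[0.0, 0.0, 0.0] [-0.091, 0.0058, -0.082]
[0.0, 0.0, 0.0] [-0.1123, 0.0071, -0.1012]
[0.0, 0.0, 0.0] [-0.1274, 0.0081, -0.1148]
[0.0, 0.0, 0.0] [-0.1332, 0.0085, -0.12]
```

>>> {"fn": "send_rows", "kwargs": {
  "series": [
    [0,0,0,-0.006,0,-0.005,-0.1],
    [0,0,0,-0.021,0.001,-0.019,-0.1],
    [0,0,0,-0.042,0.003,-0.038,-0.1],
    [0,0,0,-0.0665,0.004,-0.06,-0.1],
    [0,0,0,-0.091,0.006,-0.082,-0.1],
    [0,0,0,-0.112,0.007,-0.101,-0.1],
    [0,0,0,-0.1275,0.008,-0.115,-0.1],
    [0,0,0,-0.133,0.0085,-0.12,-0.1]
  ]
}}

```text
time_s: 20.55
ee_pos: [0.4195, -0.2596, 0.3589]
eef_rot: [-2.706, -0.002, -0.166]
force: [-0.3, 0.7, 0.4]
grip_width: 0.0421
```

```bash
python3 look.py 11 180 60 300 120 200
python3 - <<'E'
from att import *
Rs=R.from_euler('z',PY,degrees=True)
for n in("scene","top"):
    c=ld(n+"11.npz");att(c,PAN,Rs,n)
    C=cloud(c);D=Rs.inv().apply((C-PAN).reshape(-1,3)).reshape(C.shape);ok=c["z_map"]>0
    for s in(1,-1):
        M=ok&(abs(s*D[...,0]-.065)<.012)&(abs(D[...,1])<.07)&(D[...,2]>.022)&(D[...,2]<.034)
        if M.sum()>10:p=np.polyfit(D[M][:,1],D[M][:,0],1);print(n,"wall x",s,p[1].round(4),"yaw",np.degrees(-p[0]).round(2))
    M=ok&(abs(D[...,0])<.06)&(abs(D[...,0])>.034)&(abs(D[...,1])<.02)&(abs(D[...,2]-.048)<.005);print("div y",D[M][:,1].mean().round(4),M.sum())
    px=c["pixels"].astype(int);O=(px[...,0]-px[...,2]>60)&ok&(px[...,0]>110)&(C[...,2]>.01)
    k,l,st,ce=cv2.connectedComponentsWithStats(O.astype(np.uint8))
    for i in range(1,k):
        X=C[l==i].mean(0)
        if st[i,4]>8 and X[1]<.1: print(n,"mac",X.round(3),"scoop",Rs.inv().apply(X-PAN).round(3),"tray",R.from_euler('z',-TY,degrees=True).apply(X-TR).round(3),st[i,4])
    H=np.where(ok,C[...,2],-1)
    for nm,x,y,z in(("jar",.69,-.358,.03),("stack",.786,-.031,.03)):
        M=(H>z)&(np.hypot(C[...,0]-x,C[...,1]-y)<.1)&(H<.15)
        c0=ld(n+"0.npz");C0=cloud(c0);M0=(c0["z_map"]>0)&(C0[...,2]>z)&(np.hypot(C0[...,0]-x,C0[...,1]-y)<.1)&(C0[...,2]<.15)
        if M.sum() and M0.sum():print(nm,C[M].mean(0).round(3),C0[M0].mean(0).round(3))
E
```

```text
[ 0.42035972 -0.25945877  0.35793768] [-2.70546203e+00 -1.24675932e-03 -1.65787356e-01] [ 0.53775846 -0.14119902 -0.10789133] 0.04212559427101385 20.65
scene walltop 1 8 slope deg 2.96 z 0.029
scene walltop -1 8 slope deg 0.04 z 0.0305
scene floor 327 [-0.0017 -0.0058  0.0043]
scene divider 81 top z 0.0491
scene wall x 1 0.0626 yaw -0.99
scene wall x -1 -0.0648 yaw 0.26
div y 0.003 48
scene mac [ 0.473 -0.371  0.021] scoop [-0.064 -0.237 -0.019] tray [0.006 0.042 0.021] 160
jar [ 0.701 -0.344  0.075] [ 0.701 -0.345  0.075]
stack [ 0.792 -0.016  0.054] [ 0.792 -0.016  0.054]
top walltop 1 10 slope deg 1.17 z 0.0314
top walltop -1 10 slope deg 1.31 z 0.0322
top floor 427 [ 0.0042 -0.016   0.0041]
top divider 41 top z 0.0516
top wall x 1 0.0629 yaw 0.49
top wall x -1 -0.0654 yaw 0.73
div y 0.0005 31
top mac [ 0.619 -0.173  0.063] scoop [ 0.048 -0.017  0.023] tray [0.193 0.202 0.063] 21
top mac [ 0.527 -0.162  0.061] scoop [-0.044 -0.022  0.021] tray [0.106 0.233 0.061] 59
top mac [ 0.409 -0.349  0.149] scoop [-0.13  -0.226  0.109] tray [-0.051  0.077  0.149] 10
jar [ 0.689 -0.356  0.086] [ 0.689 -0.356  0.086]
stack [ 0.782 -0.03   0.056] [ 0.782 -0.03   0.056]
```

View pics/11.png

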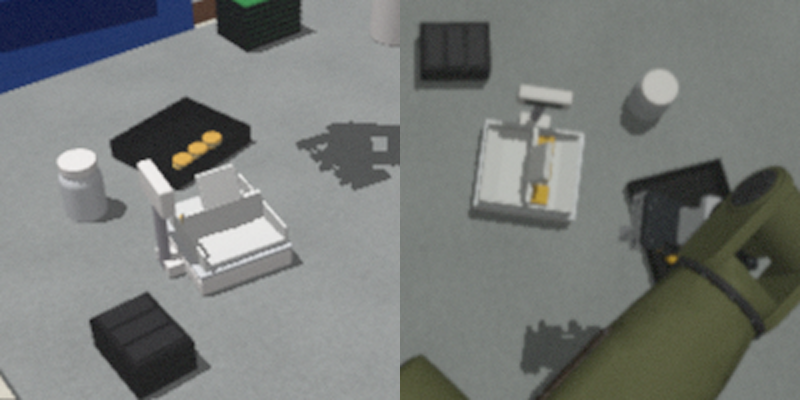

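The scoop is squared on the pan, within about 2 mm and 1° (right view px (530,170)). Two squares are visible and the third is under the leaning tab. The rounds lie in the tray. I'll check the bottle against its first picture, then hand in.

```bash
python3 - <<'E'
from h import *
for n in("scene","top"):
    s=[]
    for k in("0","11"):
        c=ld(n+k+".npz");C=cloud(c);M=(c["z_map"]>0)&(C[...,2]>.03)&(C[...,2]<.2)&(np.hypot(C[...,0]-.67,C[...,1]-.31)<.09);s.append((C[M].mean(0).round(3).tolist(),int(M.sum())))
    print(n,"bottle",s)
from station import ctrl
print(ctrl.hand_in());print(ctrl.get_obs()["time_s"])
E
```

```text
scene bottle [([0.718, 0.366, 0.116], 1559), ([0.718, 0.366, 0.116], 1548)]
top bottle [([0.693, 0.347, 0.123], 457), ([0.693, 0.347, 0.123], 459)]
the job is handed in; nothing more can be done
None
the job is handed in; nothing more can be done
```

I gripped the scoop by its leaning tab and tipped the three rounds into the black tray from about 6 cm. I then set the scoop on the scale's pan, released it and backed the arm away. I handed the job in at about 21 s; no verdict is reported.

- **Scoop:** The last pictures show it flat on the pan, about 2 mm off centre and about 1° off square. It touched down at low speed with about 6 N.
- **Rounds:** All three lie in the tray.
- **Squares:** Two are visible in their bay in the last picture. The third is hidden under the tab; I last saw it, with the other two, against the divider when the bay was tipped.
- **Bottle, jar and stack:** Each measures within 1 mm of where it started.
- **Disagreeing checks:** Some wall-slope fits read 1–3° off and the floor fit from the scene camera read up to 6° off while the scoop was held. The floor fits of the placed scoop read under 1° from both cameras.

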